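Lever a bench sander up onto its packing fork

TASK

The front of the bench sander has to stand on its yellow packing fork. Take the pry bar from the blue mat, set it over the rubber-topped fulcrum block with its tip under the sander's front edge, and lever the sander up gently, only just as far as needed for the sprung fork to slide fully in under the front feet. Then ease the sander down onto the fork, draw the bar out and lay it back flat on the middle of the blue mat; move the sander only with the bar, do not shove or drop it, and leave the other things on the bench alone.

Things in the scene. Friction and masses are not known exactly. Their poses are not given: they have to be found in the camera images.
- sander: green disc sander, 4 to 9 kg (hidden), loose on four black feet. Base 240 mm (x) by 200 mm (y), 40 mm thick, underside 22 mm above the soles. Origin: centre of the footprint at sole level, z up; the front (yellow patch) faces own -x, to the fulcrum. Feet 30 mm square at x +-105, y +-70 mm; underside free between them. Up to 260 mm high, reaching 125 mm to +y. Tipping over 0.054 rad is too far
- lip (a point): middle of the lower front edge of the sander's base, where the bar bears from below: 22 mm above the bench while the sander is down; it must rise about 8 to 9 mm (tilt 0.037 rad) for the fork to pass; about 30 mm high once the front stands on the fork. Axes as the sander's
- stand: fixed lifting stand. Origin on the bench under the fulcrum block's middle; x points level to the sander, z up. Block 36 x 50 x 18 mm, topped by a rubber ridge. The sander's front edge is at x = about 62 mm. Fork arms (8 mm high) run at y = +-70 mm, the fork's cross piece behind the block (x -79 to -59 mm, moves with it); blue spring posts 14 mm high at x = -135, y = +-70 mm
- ridge (a point): middle of the top of the rounded rubber ridge (radius 8 mm, 44 mm long across) of the fulcrum block, 34 mm above the bench. It sinks under load by about 1 mm per 6 N, at most 12 mm. Axes as the stand's
- fork (a joint): travel (m) of the yellow sprung packing fork towards the sander: 0.002 to 0.008 at the start, its arms pressing against the front feet; 0.030 fully in under them. A spring pushes it in with about 2 N, by itself, once the feet are more than 8 mm off the bench. Not to be pushed by hand
- bar: loose flat steel pry bar, 300 mm long, 24 wide, 10 thick, 0.35 kg. Origin: middle of the underside; x points to the tip (+150 mm), z up. Last 55 mm at the tip only 6 mm thick (flush below). Red handle x -150 to -50 mm. Centre of mass at x = -9 mm. Starts flat on the mat. Laid with the ridge under x = +70 mm it bears on the lip, tip 0.29 rad down, and stays when let go
- bar_tip (a point): middle of the end face of the bar's thin tip, 3 mm above its underside; axes as the bar's. With the bar laid as said, pressing down on the handle 190 mm behind the ridge takes about 6 to 20 N and 35 to 70 mm of travel until the fork goes in
- mat: fixed blue mat, 400 mm (own x) by 180 mm (own y), 3 mm thick. Origin: centre of its underside, on the bench
- tape: bystander: roll of masking tape lying flat, 90 mm diameter, 25 mm high; origin under its centre
- screwdriver: bystander: screwdriver with yellow handle lying on the bench; origin under its middle
- tin: bystander: tin, 72 mm diameter, 80 mm high; origin under its centre
- jar: bystander: small jar with red cap, 60 mm diameter, 75 mm high; origin under its centre
- glue: bystander: glue bottle with red cap, 48 mm diameter, 130 mm high; origin under its centre
- spanner: bystander: open-ended spanner lying on the bench; origin under its middle

How it is judged (in metres and radians):
On the way, in this order (a step that is already met when the one before it is completed fails the run):
1. the bar bears on the lifting stand with its tip at least 5 mm in under the sander's front edge (x of bar_tip in the frame of sander above -0.115 m and z of bar_tip in the frame of sander below 0.022 m and contact force between bar and stand above 0.5 N), for 0.2 s.
2. the sander bears on the bar and the fork has slid at least 26 mm, in under the front feet (value of joint fork above 0.026 m and contact force between bar and sander above 1 N), for 0.1 s.
At the end, for the whole second after the job is handed in: The fork is in by at least 26 mm of its 30, the sander stands still with its front on the fork (tilt 0.025 to 0.048 rad), and the bar lies flat (within 0.08 rad) and still on the blue mat, its middle within 100 mm (mat's x) and 70 mm (mat's y) of the mat's centre (value of joint fork above 0.026 m and angle between sander's own z axis and vertical between 0.025 and 0.048 rad and linear speed of each of sander, bar below 0.02 m/s and contact force between bar and mat above 1 N and x of bar in the frame of mat between -0.1 and 0.1 m and y of bar in the frame of mat between -0.07 and 0.07 m and angle between bar's own z axis and vertical below 0.08 rad); the robot touches nothing.
It fails at once if the robot itself (not the bar) pushes the sander with over 5 N, or the lifting stand or its fork with over 10 N (contact force between any of the fingers, the arm and sander above 5 N or contact force between any of the fingers, the arm and stand above 10 N).
It fails at once if the sander is tipped more than 0.054 rad (about 13 mm at its front) (angle between sander's own z axis and vertical above 0.054 rad).
It fails at once if the bar loads the sander with more than 100 N (contact force between bar and sander above 100 N).
It fails at once if the sander is shoved more than 20 mm, or jerked up or dropped (turning faster than 0.6 rad/s) (distance of sander from where it was at the start of the episode above 0.02 m or angular speed of sander above 0.6 rad/s).
It fails at once if a bystander is moved more than 30 mm (distance of any of tape, screwdriver, tin, jar, glue, spanner from where it was at the start of the episode above 0.03 m).
It also fails if it takes over 72 s, if anything falls off the work surface, if the arm or the gripper's body presses on something with over 40 N, if the wrist force passes 120 N, or if a joint passes its speed limit or range.

ROBOT

A 7-joint arm with a two-finger parallel gripper is mounted at the origin on the work surface. World frame = base frame: x ahead of the robot, y to its left, z up, the work surface at z = 0. Lengths are in mm, angles in rad, forces in N, time in s.
With the tool pointing down it reaches from about 350 to 900 mm from the base axis. Payload 8.1 kg.
Tool frame: the origin (TCP) lies midway between the tips of the shut fingers; the grasp point (between the pads) lies 19 mm behind it; z points along the fingers, x is the direction in which the jaws open and shut, and the axes are right-handed (so a half turn about z gives the same grasp; the last joint's range is limited). The gripper opens to 92 mm and grips with 3 to 60 N. Pads are 19 mm wide; open, the fingers measure 130 mm over their backs; the gripper's body (75 mm by 190 mm) begins 47 mm behind the grasp point.
Start: joints at [-1.426, 0.434, 0.025, 1.573, -0.012, 1.134, -0.075], TCP at [153.322, 605.916, 226.742] pointing down, gripper open.
Joint ranges: [-2.62, 2.62], [-0.44, 2.09], [-1.27, 1.32], [0.08, 2.57], [-1.32, 4.46], [0.12, 2], [-2.74, 2.74]. Speed limits (rad/s): [2.22, 2.22, 3.01, 3.01, 3.14, 3.14, 3.14].

INTERFACE

Orientations are given as a unit quaternion [x, y, z, w].
In Python, from station import * gives the robot as it stands.
- The arm moves only by the tool move_arm, never from a script. Its argument "steps" is a list of rows, each a list of 4 numbers: the shift along the tool's x, y, z in mm, then the turn about the tool's z in degrees. A call has 1 to 12 rows; each row is the pose to reach, as a shift and turn from the pose commanded when the call began, along the tool's axes at that moment; what a row does not reach only later rows make up. A row lasts 1/12 s, in which the tool goes at most 41.7 mm and 7.16 degrees, less where a joint would pass 70% of its speed; a pose out of reach is approached as far as the arm can. A call with a gripper value outside its range is refused whole. "grip" is the opening, from -1 (shut) to 1 (fully open), so that 0 is half open, set as the call begins (left out, the last holds). The fingers move at their own pace and stop on an object; "force" is the grip in N (left out, the last holds). Time passes only in rows, so rows that repeat a pose let the fingers close. It gives the time, the measured TCP pose, the force and the opening at its end, in the units of the state.
- sense(): the state, without advancing time (a new reading comes with each control period).
- camera(name): name is "scene" or "top" or "wrist"; returns a dict with "image" (400x640x3 uint8, blue, green, red), "intrinsics" (3x3 intrinsics, pixels), "R" (3x3) and "t" (3): a world point X has camera coordinates R X + t. Camera axes: x right, y down, z forward; pixel columns grow to the right and rows downward; lengths in mm; the calibration is good to about 2 mm. A picture is of the moment at which its call begins. There is no depth.
- finish_job(): hands the job in, once; it reports no verdict.
Trained networks look in a picture, given as the dict that the camera call returned (one of the last four; its "shot" number tells which), for a name from the list of things; names that differ only in an ending like _2 or _b are one class to them, and where a whole thing is asked for, a point or a joint stands for the part that bears it (a point fixed in the world has none). Each returns a list of dicts, best first, with "p" (0 to 1); they miss things now and then, are a little off and sometimes report something else, mostly with a low value. They report only what shows in the picture. A call takes as long as a camera call.
- find_in(picture, query): "pixel" ([column, row] in pixels, amid what is visible of it).
- cut_out(picture, query): "mask" (400x640 bool, what is visible of it) and "pixel" ([column, row] in pixels, amid what is visible of it).
The state is a dict: "clock": time; "q": joint angles; "dq": joint speeds; "tau": joint torques, N m; "eef_pos": TCP position; "eef_rot": TCP orientation; "wrist_force": force on the tool from outside, world axes, zero at the start; "torque": the same for the moment, N m; "opening": opening from 0.0 (shut) to 1.0 (fully open).
Only numpy, scipy, OpenCV 4.12 (cv2) and the standard library are available. Lean on these libraries where they do the work, as an engineer would, in place of code of your own. Each camera call takes 0.05 s, during which the arm holds its last target.

## Working session

There is one attempt and no reset: what is moved stays moved. The work goes in short steps, Python scripts to look and compute and a tool call to move; the robot and the scene stay as the last step left them, time stands still between calls to the robot, and variables do not carry over. Pictures are saved under pics/ and viewed, and the job is handed in when it is done.

Besides the shell and the picture viewer there is one more tool, called after "Request:" as a command line: name --pt "numbers of a row" for each row, then --argument value for the rest. move_arm: Moves the arm, as the interface text tells. Its arguments: {"type":"object","properties":{"steps":{"type":"array"},"grip":{"type":"number"},"force":{"type":"number"}},"required":["steps"]}

```bash
mkdir -p pics; ls; python3 - <<'E'
from station import *
import cv2,pickle
s=sense();print(s)
for n in ["scene","top","wrist"]:
    c=camera(n);cv2.imwrite(f"pics/{n}0.png",c["image"]);pickle.dump(c,open(f"pics/{n}0.pkl","wb"))
    print(n,c["shot"],c["intrinsics"].tolist() if hasattr(c["intrinsics"],'tolist') else c["intrinsics"],c["R"],c["t"])
    for q in ["sander","stand","bar","mat","fork","tin"]:
        try:print(q,[(d["pixel"],round(d["p"],2)) for d in find_in(c,q)[:2]])
        except Exception as e:print(q,e)
E
```

```text
pics
{'clock': 0.0, 'q': array([-1.42561306,  0.43520277,  0.02496679,  1.57408237, -0.01159208,
        1.13396407, -0.0750711 ]), 'dq': array([-1.59120370e-03,  5.57314085e-04, -1.13910939e-03, -1.12106020e-03,
        8.62050496e-04,  4.94043793e-04, -1.68537124e-05]), 'tau': array([ 1.83038424e-03, -6.67862821e+01,  9.86196287e-01, -3.14447844e+01,
       -6.02817675e-02,  4.32719069e-02,  1.50455844e-04]), 'eef_pos': array([153.21735905, 605.42179578, 225.96313604]), 'eef_rot': array([ 7.89077198e-01,  6.14293581e-01, -5.50124830e-04,  5.18348890e-04]), 'wrist_force': array([-0.39656067,  0.07996598,  0.30238412]), 'torque': array([ 0.01197404, -0.05165563, -0.03251238]), 'opening': 1.0015552960620877}
scene 1 [[493.6889015721918, 0.0, 326.29912929362223], [0.0, 493.6889015721918, 212.60886054643305], [0.0, 0.0, 1.0]] [[-0.69736541  0.716581   -0.01389785]
 [ 0.57017718  0.54292986 -0.6165429 ]
 [-0.43425737 -0.43787993 -0.78719864]] [ 379.99412671 -312.87281197 1648.48147581]
sander [([418.0, 245.6], 0.84)]
stand [([341.8, 223.0], 0.68)]
bar [([256.6, 129.8], 0.87), ([234.7, 22
[... 293 characters left out ...]
1  0.1046515  -0.21408727]
 [ 0.21345955 -0.01729451 -0.97679881]] [107.56355169 590.19549821 993.56218589]
sander [([237.8, 233.8], 0.82)]
stand [([312.7, 216.6], 0.73), ([241.3, 237.1], 0.6)]
bar []
mat [([476.0, 227.0], 0.76), ([156.5, 241.8], 0.21)]
fork [([321.1, 210.8], 0.56)]
tin [([320.0, 150.9], 0.74), ([476.4, 223.6], 0.38)]
wrist 3 [[309.6068171283833, 0.0, 322.23413661041855], [0.0, 309.6068171283833, 202.24792657902375], [0.0, 0.0, 1.0]] [[ 2.44770905e-01  9.69580850e-01 -4.23777404e-04]
 [ 9.34065193e-01 -2.35687712e-01  2.68278805e-01]
 [ 2.60018113e-01 -6.60626816e-02 -9.63341218e-01]] [-625.35846948  -33.10275899  390.55026358]
sander []
stand []
bar []
mat []
fork []
tin []
```

View pics/scene0.png

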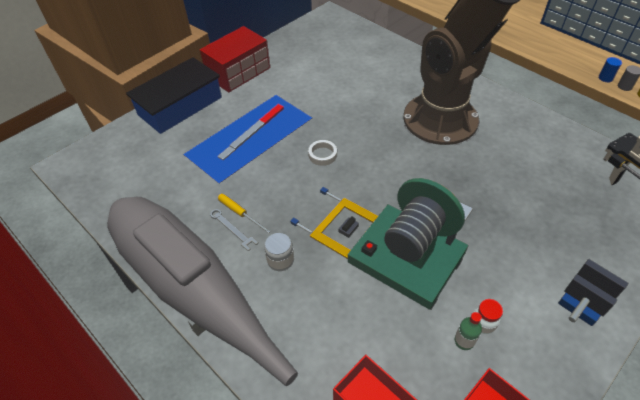

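View pics/top0.png

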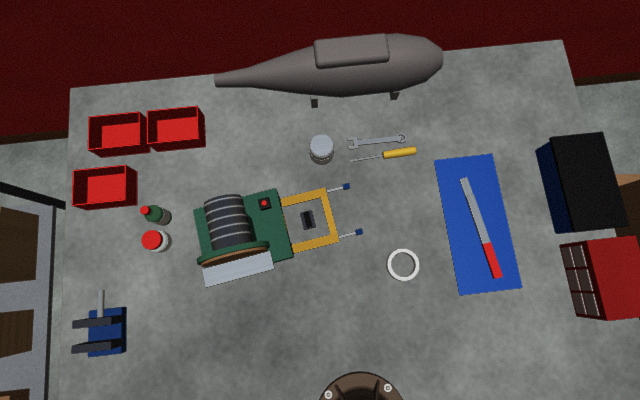

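View pics/wrist0.png

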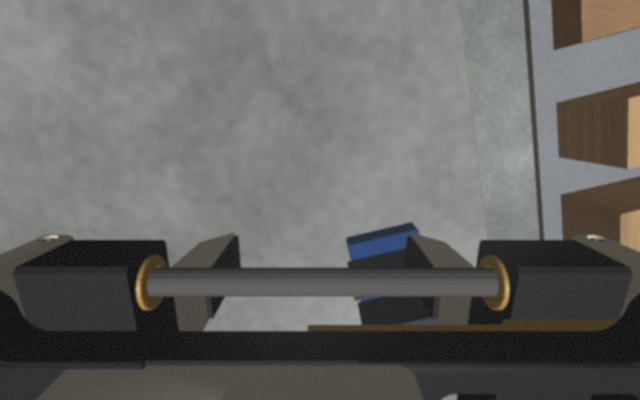

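```bash
cat > h.py <<'E'
import numpy as np,cv2,pickle
from scipy.spatial.transform import Rotation as Ro
def load(n): return pickle.load(open(f"pics/{n}.pkl","rb"))
def back(c,px,z):
    K,R,t=[np.array(c[k],float) for k in("intrinsics","R","t")]
    o=-R.T@t; d=R.T@np.linalg.inv(K)@np.array([px[0],px[1],1.]); return o+d*(z-o[2])/d[2]
def proj(c,X):
    K,R,t=[np.array(c[k],float) for k in("intrinsics","R","t")]
    p=(R@np.atleast_2d(X).T+t.reshape(3,1)); p=K@p; return (p[:2]/p[2]).T
def crop(c,name,x0,y0,w,h,s):
    cv2.imwrite(f"pics/{name}.png",cv2.resize(c["image"][y0:y0+h,x0:x0+w],None,fx=s,fy=s,interpolation=cv2.INTER_CUBIC))
def shot(n,name):
    from station import camera
    c=camera(n);pickle.dump(c,open(f"pics/{name}.pkl","wb"));return c
E
python3 - <<'E'
from h import *
c=load("top0");crop(c,"t_stand",265,170,110,90,7);crop(c,"t_bar",425,145,105,155,3.8)
c=load("scene0");crop(c,"s_stand",280,170,130,110,6);crop(c,"s_bar",180,90,135,95,5.9)
E
```

```text
(no output)
```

View pics/t_stand.png

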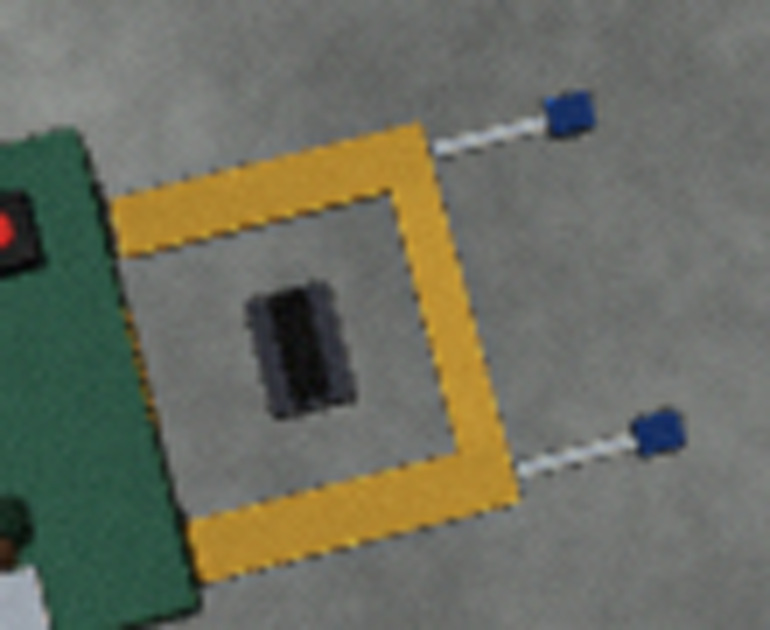

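View pics/t_bar.png

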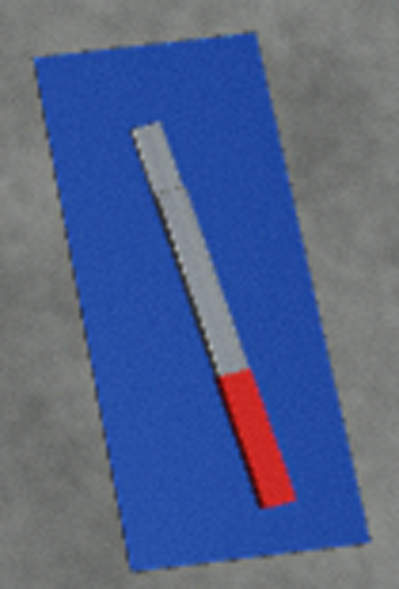

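View pics/s_stand.png

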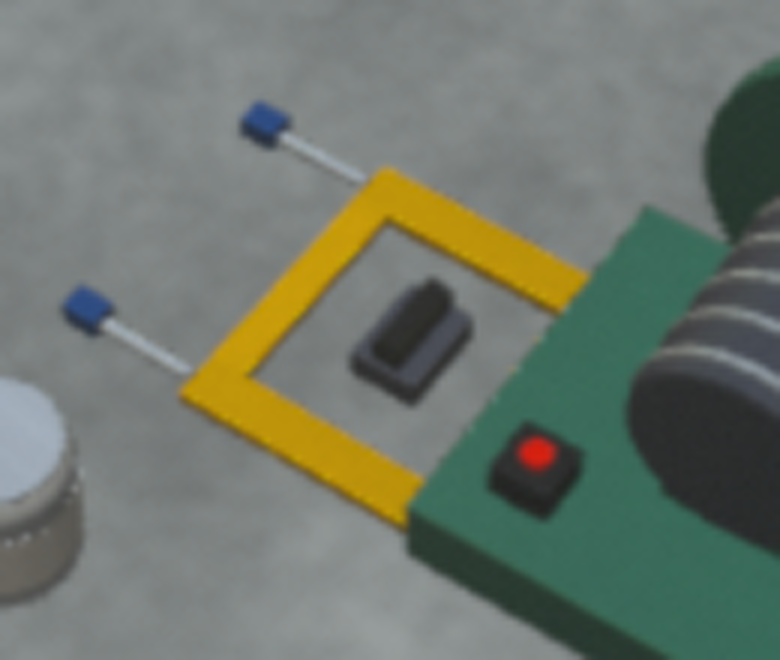

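View pics/s_bar.png

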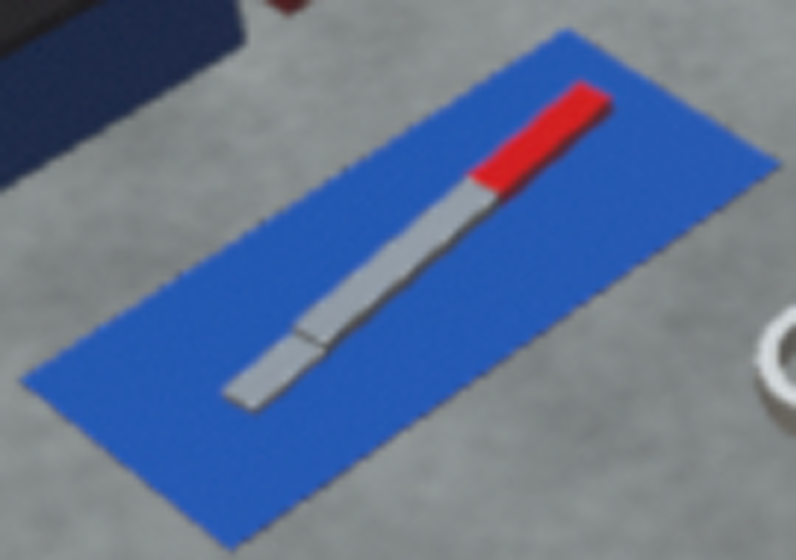

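```bash
python3 - <<'E'
from h import *
t=load("top0");s=load("scene0")
def T(u,v,z,o=(265,170),k=7): return back(t,(o[0]+(u+.5)/k-.5,o[1]+(v+.5)/k-.5),z)
def S(u,v,z,o=(280,170),k=6): return back(s,(o[0]+(u+.5)/k-.5,o[1]+(v+.5)/k-.5),z)
np.set_printoptions(precision=1,suppress=True)
p1=T(570,112,14);p2=T(659,430,14);print("posts top",p1,p2,np.linalg.norm(p1-p2))
q1=S(88,302,14);q2=S(264,118,14);print("posts scene",q1,q2,np.linalg.norm(q1-q2))
print("ridge top",T(300,347,34),"scene",S(413,320,34))
for a,b in ((p1,p2),(q1,q2)):
    m=(a+b)/2; d=(b-a)[:2]; d/=np.linalg.norm(d); x=np.array([-d[1],d[0]]); x=x if x[1]>0 else -x
    print("origin",m[:2]+135*x,"yaw",np.arctan2(x[1],x[0]))
print("sander front edge top",T(75,130,62),T(200,605,62), "scene",S(412,510,62),S(650,207,62))
tb=lambda u,v,z:T(u,v,z,(425,145),3.8); sb=lambda u,v,z:S(u,v,z,(180,90),5.9)
for n,e,h in(("top",(tb(133,130,9)+tb(161,122,9))/2,(tb(262,507,13)+tb(297,499,13))/2),("scene",(sb(222,392,9)+sb(254,410,9))/2,(sb(583,82,13)+sb(611,102,13))/2)):
    d=(e-h)[:2];print(n,"tip",e,"hand",h,"len",np.linalg.norm(d),"mid",(e+h)/2,"yaw",np.arctan2(d[1],d[0]))
M=[tb(36,58,3),tb(257,32,3),tb(369,541,3),tb(131,571,3)];M2=[sb(22,380,3),sb(568,30,3),sb(780,163,3),sb(232,550,3)]
for m in(M,M2):print("mat",np.mean(m,0),m)
st=sense() if 0 else None
for q in ["tape","tin","screwdriver"]: pass
print("tape",back(t,(403,265),12),"tin",back(t,(321,143),80))
E
```

```text
posts top [633.9 -35.3  14. ] [496.4 -55.4  14. ] 138.96922857801607
posts scene [634.9 -37.   14. ] [497.8 -56.7  14. ] 138.4627842377186
ridge top [543.2  87.4  34. ] scene [549.7  89.3  34. ]
origin [545.6  88.2] yaw 1.716230470380053
origin [547.2  86.8] yaw 1.7132086755875637
sander front edge top [636.3 168.1  62. ] [442.4 135.2  62. ] scene [639.4 170.5  62. ] [444.  137.6  62. ]
top tip [ 621.4 -385.3    9. ] hand [ 326.8 -426.9   13. ] len 297.5476129232994 mid [ 474.1 -406.1   11. ] yaw 0.140482465462448
scene tip [ 624.3 -385.3    9. ] hand [ 327.7 -427.8   13. ] len 299.6667580940618 mid [ 476.  -406.6   11. ] yaw 0.14221967442971953
mat [ 489.8 -401.     3. ] [array([ 687.4, -310.6,    3. ]), array([ 689.9, -489.3,    3. ]), array([ 292.3, -491.4,    3. ]), array([ 289.7, -312.9,    3. ])]
mat [ 491.3 -401.     3. ] [array([ 691.5, -487.5,    3. ]), array([ 293.7, -491.7,    3. ]), array([ 290.5, -315.5,    3. ]), array([ 689.5, -309.2,    3. ])]
tape [ 387.7 -167.6   12. ] tin [749.4  26.3  80. ]
```

Request:
move_arm --pt "0 0 -40 0" --pt "0 0 -80 0" --pt "0 0 -115 0" --pt "-40 36 -115 7" --pt "-80 72 -115 14" --pt "-120 108 -115 21" --pt "-160 144 -115 28" --pt "-190 175 -115 35" --pt "-220 205 -115 42" --pt "-250 235 -115 49" --pt "-280 260 -115 56" --pt "-310 285 -115 63" --grip 0.3 --force 20

```text
clock: 2.05
eef_pos: [333.1, 274.6, 341.9]
eef_rot: [0.994, 0.108, 0.0, -0.0]
wrist_force: [1.0, 1.0, 0.6]
opening: 0.646
```

```bash
cat >> h.py <<'E'
def state():
    from station import sense
    s=sense(); m=Ro.from_quat(s["eef_rot"]).as_matrix()
    print("t %.2f"%s["clock"],"pos",np.round(s["eef_pos"],1),"head %.2f"%np.degrees(np.arctan2(m[1,0],m[0,0])),"zax",np.round(m[:,2],4),"F",np.round(s["wrist_force"],2),"T",np.round(s["torque"],2),"op %.3f"%s["opening"],"q",np.round(s["q"],2))
    return s,m
def to(goal,head=None):
    s,m=state(); d=m.T@(np.array(goal)-s["eef_pos"]); print("shift",np.round(d,1),end=" ")
    if head is not None: print("turn %.1f"%(((np.degrees(np.arctan2(m[1,0],m[0,0]))-head)+180)%360-180))
E
python3 -c "
from h import *
b=np.array([475.,-406.5]);y=.1413
g=b-50*np.array([np.cos(y),np.sin(y)]);print(g)
to([g[0],g[1],150],-81.9)"
```

```text
[ 425.49831233 -413.54151386]
t 2.05 pos [333.1 274.6 341.9] head 12.45 zax [ 3.e-04  9.e-04 -1.e+00] F [1.04 1.04 0.57] T [-0.04 -0.01  0.02] op 0.646 q [-1.15  0.01  0.34  1.84 -0.    1.29 -0.59]
shift [-58.2 692.1 191.4] turn 94.3
```

Request:
move_arm --pt "0 35 0 7" --pt "0 72 0 14" --pt "0 110 0 21" --pt "0 150 0 28" --pt "0 190 0 35" --pt "0 230 0 42" --pt "0 270 0 49" --pt "0 310 0 56" --pt "0 350 0 63" --pt "0 390 0 70" --pt "-5 430 20 77" --pt "-10 470 40 84"

```text
clock: 3.05
eef_pos: [426.9, -180.3, 305.4]
eef_rot: [0.811, -0.584, 0.002, -0.001]
wrist_force: [2.1, 2.3, 0.6]
opening: 0.651
```

```bash
python3 -c "
from h import *
to([425.5,-413.5,100],-81.9)"
```

```text
t 3.05 pos [ 426.9 -180.3  305.4] head -71.52 zax [ 4.1e-03 -1.0e-04 -1.0e+00] F [2.06 2.33 0.58] T [-0.02  0.1   0.03] op 0.651 q [-0.56  0.1   0.95  1.88 -0.09  1.2  -0.82]
shift [220.4  76.1 205.4] turn 10.4
```

Request:
move_arm --pt "30 10 25 5" --pt "60 20 55 10.4" --pt "90 30 85 10.4" --pt "120 42 115 10.4" --pt "150 52 140 10.4" --pt "180 62 165 10.4" --pt "200 70 185 10.4" --pt "218 76 205 10.4" --pt "218 76 205 10.4" --pt "218 76 205 10.4"

```text
clock: 3.88
eef_pos: [423.4, -409.5, 98.7]
eef_rot: [0.756, -0.654, -0.001, 0.0]
wrist_force: [0.1, 0.6, 0.9]
opening: 0.656
```

```bash
python3 -c "
from h import *
import cv2
to([425.5,-413.5,5.5],-81.9)
c=shot('wrist','w1');cv2.imwrite('pics/w1.png',c['image'])
d=np.array([np.cos(.1413),np.sin(.1413)]);b=np.array([475,-406.5])
for k in(150,95,-50,-150):
  for w in (-12,12):print(k,w,proj(c,np.r_[b+k*d+w*np.array([-d[1],d[0]]),13 if k<95 else 9]).round(1))"
```

```text
t 3.88 pos [ 423.4 -409.5   98.7] head -81.72 zax [-2.1e-03  8.0e-04 -1.0e+00] F [0.11 0.65 0.89] T [-0.09  0.14  0.02] op 0.656 q [ 0.15  0.62  0.79  1.85 -0.55  0.91 -0.22]
shift [ 4.4 -1.7 93.2] turn 0.2
150 -12 [[349.4 -89.9]]
150 12 [[312.9 -90.1]]
95 -12 [[347.3   5.1]]
95 12 [[313.2   5. ]]
-50 -12 [[343.1 204.4]]
-50 12 [[313.8 204.3]]
-150 -12 [[340.7 310.5]]
-150 12 [[314.2 310.4]]
```

View pics/w1.png

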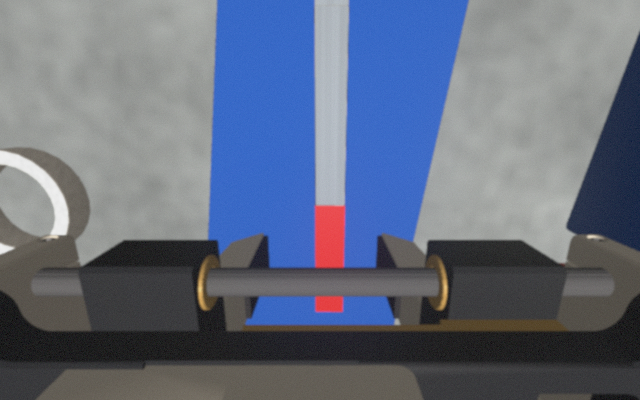

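The wrist view confirms the bar pose: its edges are at columns 314–348 and the red handle starts at row 205, as predicted. I'll descend and grip.

Request:
move_arm --pt "4.5 -1.5 30 0" --pt "4.5 -1.5 55 0" --pt "4.5 -1.5 75 0" --pt "4.5 -1.5 85 0" --pt "4.5 -1.5 92 0" --pt "4.5 -1.5 92 0" --pt "4.5 -1.5 92 0"

```text
clock: 4.52
eef_pos: [427.4, -413.2, 8.8]
eef_rot: [0.757, -0.653, 0.001, -0.0]
wrist_force: [0.6, -0.1, -0.7]
opening: 0.65
```

```bash
python3 -c "
from h import *
to([425.5,-413.5,5],-81.9)"
```

```text
t 4.52 pos [ 427.4 -413.2    8.8] head -81.57 zax [ 1.1e-03 -7.0e-04 -1.0e+00] F [ 0.62 -0.13 -0.69] T [-0.13  0.17  0.02] op 0.650 q [ 0.23  0.74  0.68  1.89 -0.67  0.75 -0.13]
shift [0.  1.9 3.8] turn 0.3
```

Request:
move_arm --pt "0 0 3 0.2" --pt "0 0 3 0.2" --pt "0 0 3 0.2" --pt "0 0 3 0.2"

```text
clock: 4.85
eef_pos: [426.9, -413.3, 5.2]
eef_rot: [0.756, -0.655, 0.0, -0.0]
wrist_force: [0.3, -0.1, 0.5]
opening: 0.648
```

Request:
move_arm --pt "0 0 0 0" --pt "0 0 0 0" --pt "0 0 0 0" --pt "0 0 0 0" --pt "0 0 0 0" --pt "0 0 0 0" --pt "0 0 0 0" --pt "0 0 0 0" --grip -1 --force 8

```text
clock: 5.52
eef_pos: [426.7, -413.3, 4.7]
eef_rot: [0.756, -0.655, 0.0, 0.0]
wrist_force: [0.2, -0.4, -0.6]
opening: 0.26
```

```bash
python3 -c "
from h import *
state()"
```

```text
t 5.52 pos [ 426.7 -413.3    4.7] head -81.81 zax [ 1.e-04 -3.e-04 -1.e+00] F [ 0.19 -0.38 -0.61] T [-0.35  0.09 -0.06] op 0.260 q [ 0.23  0.74  0.67  1.89 -0.67  0.75 -0.13]
```

Request:
move_arm --pt "0 0 -8 0" --pt "0 0 -16 0" --pt "0 -1 -24 0" --pt "0 -2 -32 0" --pt "0 -4 -40 0" --pt "0 -6 -48 0" --pt "0 -8 -56 0" --pt "0 -10 -63 0" --pt "0 -12 -70 0" --pt "0 -14 -75 0" --pt "0 -14 -75 0" --force 8

```text
clock: 6.43
eef_pos: [441.5, -411.4, 80.8]
eef_rot: [0.756, -0.654, 0.001, -0.0]
wrist_force: [0.5, -0.2, -2.5]
opening: 0.258
```

```bash
python3 -c "
from h import *
state()
c=shot('scene','s2');crop(c,'s2',150,50,200,150,4)
c=shot('wrist','w2');cv2.imwrite('pics/w2.png',c['image'])"
```

```text
t 6.43 pos [ 441.5 -411.4   80.8] head -81.76 zax [ 1.3e-03 -8.0e-04 -1.0e+00] F [ 0.49 -0.19 -2.55] T [-0.05  0.23 -0.  ] op 0.258 q [ 0.16  0.66  0.77  1.83 -0.58  0.89 -0.23]
```

View pics/s2.png

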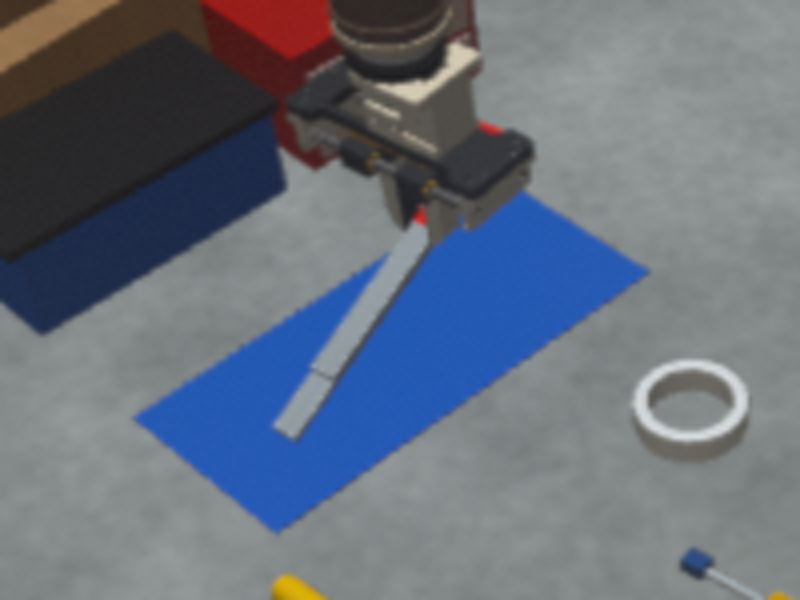

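View pics/w2.png

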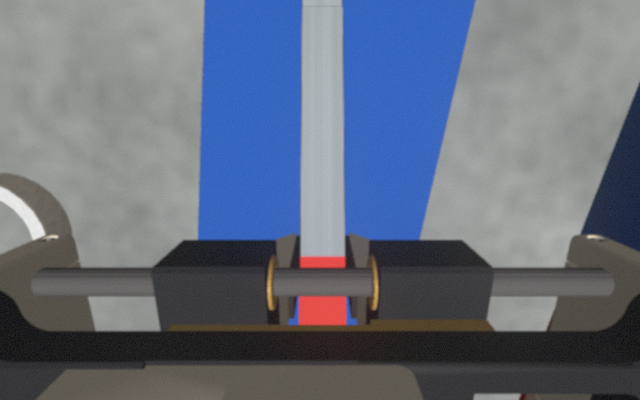

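The bar is pivoted tip-down with its tip on the mat (crop pixel about (287,432)) and still centred in the grip. I'll grip firmly and lift.

Request:
move_arm --pt "0 0 0 0" --pt "0 0 0 0" --pt "0 0 0 0" --pt "0 0 -10 0" --pt "0 0 -25 0" --pt "0 0 -45 0" --pt "0 0 -65 0" --pt "0 0 -80 0" --pt "0 0 -80 0" --pt "0 0 -80 0" --force 60

```text
clock: 7.37
eef_pos: [440.7, -411.4, 160.3]
eef_rot: [0.756, -0.655, 0.001, -0.0]
wrist_force: [0.2, -0.2, -4.3]
opening: 0.252
```

```bash
python3 -c "
from h import *
s,m=state()
c=shot('wrist','w3');cv2.imwrite('pics/w3.png',c['image'])
P=s['eef_pos'];d=np.array([np.cos(.1413),np.sin(.1413)]);n=np.array([-d[1],d[0]])
# grip at bar x=-50ish ; project candidate tips
for th in(.2,.3,.35,.4,.45,.5):
  o=[]
  for k in (95-(-50),-0.):
    q=P+np.r_[d*np.cos(th),-np.sin(th)]*k+np.array([0,0,0])+np.r_[d*np.sin(th),np.cos(th)]*5
    o.append(proj(c,q).round(1)[0])
  print(th,o)
c=shot('scene','s3');crop(c,'s3',150,50,200,150,4)
"
```

```text
t 7.37 pos [ 440.7 -411.4  160.3] head -81.80 zax [ 1.1e-03 -6.0e-04 -1.0e+00] F [ 0.18 -0.19 -4.28] T [-0.03  0.27  0.01] op 0.252 q [ 0.11  0.57  0.85  1.76 -0.49  1.04 -0.3 ]
0.2 [array([324.3, -31.6]), array([323.6, 251.8])]
0.3 [array([324.1, -13.2]), array([323.6, 250.9])]
0.35 [array([324. ,  -4.2]), array([323.6, 250.4])]
0.4 [array([323.9,   4.8]), array([323.6, 249.9])]
0.45 [array([323.8,  13.5]), array([323.6, 249.5])]
0.5 [array([323.7,  22.2]), array([323.6, 249. ])]
```

View pics/w3.png

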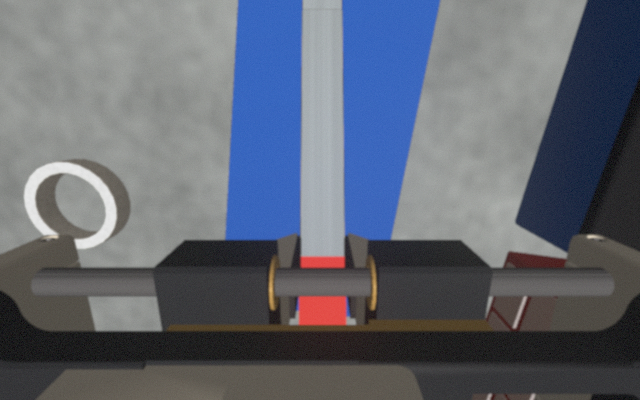

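View pics/s3.png

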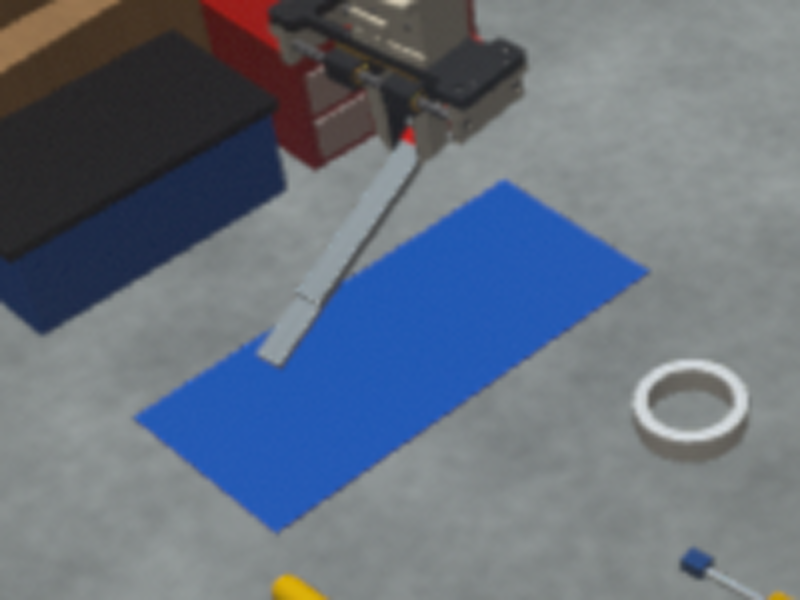

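Request:
move_arm --pt "-6 -4 -5 -2" --pt "-14 -8 -10 -4" --pt "-25 -14 -15 -7" --pt "-38 -21 -20 -11" --pt "-52 -29 -20 -15" --pt "-66 -37 -20 -19" --pt "-80 -44 -20 -23" --pt "-94 -52 -20 -27" --pt "-108 -60 -20 -31" --pt "-122 -67 -20 -35" --pt "-136 -75 -20 -39" --pt "-150 -83 -20 -43"

```text
clock: 8.47
eef_pos: [501.9, -248.7, 180.1]
eef_rot: [0.945, -0.328, 0.0, -0.0]
wrist_force: [0.9, -1.0, -3.7]
opening: 0.253
```

```bash
python3 -c "
from h import *
to([569.3,-70.9,180],8.5)"
```

```text
t 8.47 pos [ 501.9 -248.7  180.1] head -38.35 zax [ 4.e-04  4.e-04 -1.e+00] F [ 0.92 -0.97 -3.74] T [-0.22  0.18  0.07] op 0.253 q [-0.12  0.42  0.68  1.83 -0.31  0.99  0.02]
shift [ -57.4 -181.2    0.2] turn -46.9
```

Request:
move_arm --pt "-5 -15 0 -4" --pt "-10 -31 0 -8" --pt "-15 -47 0 -12" --pt "-20 -63 0 -16" --pt "-25 -79 0 -20" --pt "-30 -95 0 -24" --pt "-35 -111 0 -28" --pt "-40 -127 0 -32" --pt "-45 -143 0 -36" --pt "-50 -159 0 -40" --pt "-54 -172 0 -44" --pt "-57 -181 0 -47"

```text
clock: 9.47
eef_pos: [570.8, -70.8, 180.0]
eef_rot: [0.997, 0.076, 0.0, -0.0]
wrist_force: [-0.1, -0.1, -2.5]
opening: 0.249
```

```bash
python3 -c "
from h import *
state()
c=shot('wrist','w4');cv2.imwrite('pics/w4.png',c['image'])
c=shot('scene','s4');crop(c,'s4',250,100,180,140,4.4)
c=shot('top','t4');crop(c,'t4',260,130,180,140,4.4)
"
```

```text
t 9.47 pos [570.8 -70.8 180. ] head 8.75 zax [ 5.e-04  7.e-04 -1.e+00] F [-0.06 -0.05 -2.54] T [-0.19  0.02  0.03] op 0.249 q [-0.28  0.41  0.43  1.78 -0.2   0.99  0.39]
```

View pics/w4.png

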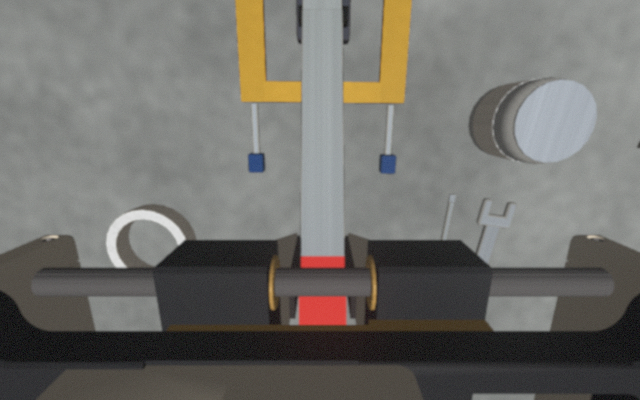

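View pics/s4.png

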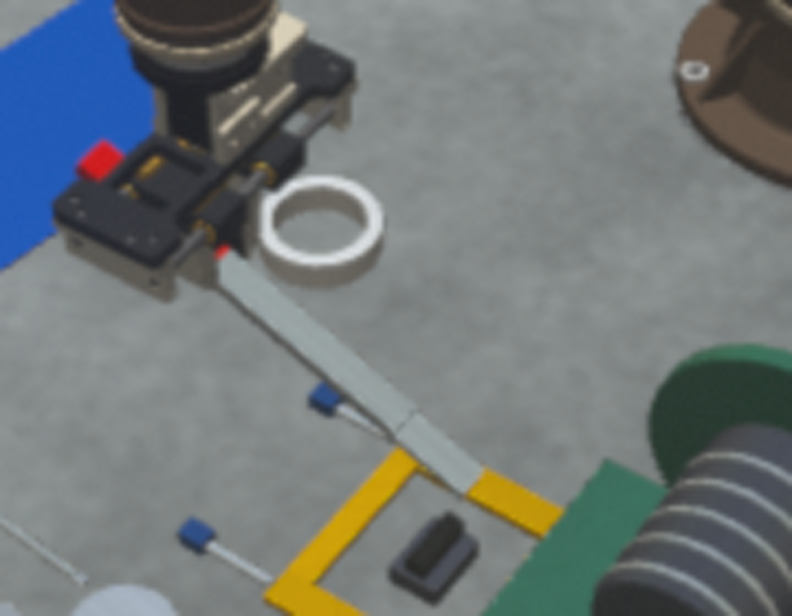

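View pics/t4.png

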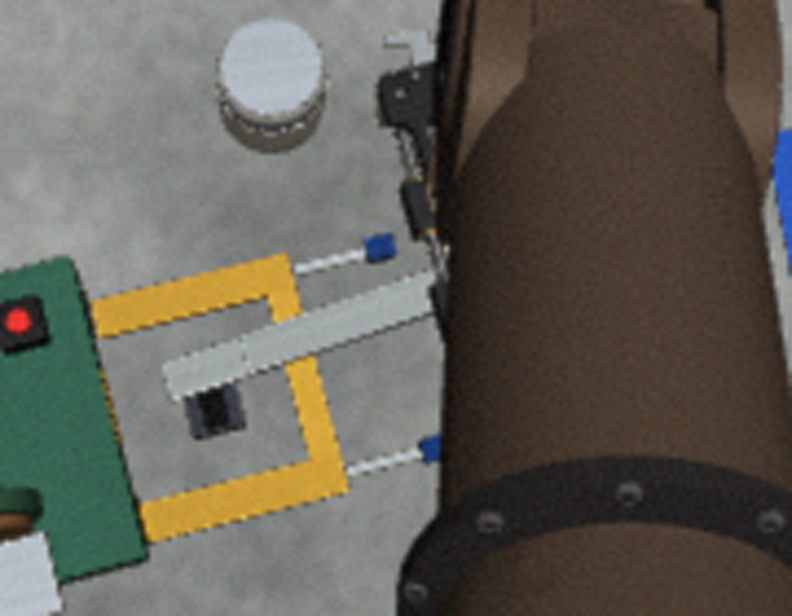

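```bash
cat >> h.py <<'E'
from scipy.optimize import least_squares
def barR(yaw,pitch): # x axis yawed, tip down by pitch
    return (Ro.from_euler('z',yaw)*Ro.from_euler('y',pitch)).as_matrix()
STAND=np.array([546.4,87.5]);SY=1.7147
def instand(p):
    d=np.array([np.cos(SY),np.sin(SY)]);q=np.array(p)[:2]-STAND
    return np.array([q@d,q@np.array([-d[1],d[0]]),p[2]])
E
cat > fit4.py <<'E'
from h import *
s,m=state()
P=s['eef_pos'];head=np.arctan2(m[1,0],m[0,0])
obs=[]
f=lambda u,v,o:(o[0]+(u+.5)/4.4-.5,o[1]+(v+.5)/4.4-.5)
S=load('s4');T=load('t4');W=load('w4')
# bar +y side: bar x ~ world +y, so bar y ~ world -x
for c,o,pts in((S,(250,100),[((150,12,6),(483,474)),((150,-12,6),(461,492)),((95,12,10),(420,411)),((95,-12,10),(393,432))]),
               (T,(260,130),[((150,-12,6),(163,370)),((150,12,6),(174,401)),((95,-12,10),(240,343)),((95,12,10),(247,370))])):
    for l,p in pts: obs.append((c,l,f(*p,o)))
for y,(u,v) in((12,(301,257)),(-12,(345,257))): obs.append((W,(-50,y,10),(u,v)))
def bar(p):
    yaw=head+np.pi/2+p[3];R=barR(yaw,p[4])
    fw=np.array([np.cos(yaw),np.sin(yaw),0]);lt=np.array([-fw[1],fw[0],0])
    O=P+R@[-p[0],0,0]+lt*p[1]+np.array([0,0,p[2]]); return O,R
def res(p):
    O,R=bar(p);r=[]
    for c,l,px in obs: r+=list(proj(c,O+R@np.array(l,float))[0]-px)
    return np.array(r+[p[1]/4,p[3]/.02])
r=least_squares(res,[-50,0,0,0,.4],loss='soft_l1');print(np.round(r.x,3));print(np.round(r.fun,1))
O,R=bar(r.x);tip=O+R@[150,0,0.];print("O",O.round(1),"tip underside",tip.round(1),instand(tip).round(1))
np.save("fit.npy",r.x)
E
python3 fit4.py
```

```text
t 9.62 pos [570.4 -72.4 179.9] head 8.38 zax [ 3.e-04  3.e-04 -1.e+00] F [-1.25 -0.17 -2.39] T [-0.3   0.   -0.01] op 0.249 q [-0.28  0.41  0.44  1.79 -0.21  0.99  0.38]
[-4.7539e+01 -2.2200e-01 -4.5010e+00  1.1000e-02  3.9300e-01]
[ 0.1 -1.2  0.1  0.6 -1.1 -1.2 -0.2 -0.2  0.1 -1.5 -0.1  0.   0.3 -1.9
  1.1  0.7 -0.4 -0.2  0.3 -0.4 -0.1  0.6]
O [563.7 -29.  157.2] tip underside [542.  107.8  99.7] [20.7  1.4 99.7]
```

Request:
move_arm --pt "1 -8 5 0" --pt "1 -18 12 0" --pt "1 -27 22 0" --pt "1 -27 32 0" --pt "1 -27 42 0" --pt "1 -27 52 0" --pt "1 -27 60 0" --pt "1 -27 67 0" --pt "1 -27 73 0" --pt "1 -27 78 0" --pt "1 -27 81 0" --pt "1 -27 81 0"

```text
clock: 10.62
eef_pos: [567.2, -47.3, 98.1]
eef_rot: [0.997, 0.071, -0.0, -0.0]
wrist_force: [0.1, 0.5, -3.4]
opening: 0.25
```

```bash
cat > est.py <<'E'
from h import *
s,m=state();p=np.load("fit.npy");P=s['eef_pos'];head=np.arctan2(m[1,0],m[0,0])
yaw=head+np.pi/2+p[3];R=barR(yaw,p[4]);fw=np.array([np.cos(yaw),np.sin(yaw),0]);lt=np.array([-fw[1],fw[0],0])
O=P+R@[-p[0],0,0]+lt*p[1]+np.array([0,0,p[2]]);tip=O+R@[150,0,0.];print("tip",instand(tip).round(1))
E
python3 est.py; python3 -c "
from h import *
c=shot('wrist','w5');cv2.imwrite('pics/w5.png',c['image'])
c=shot('scene','s5');crop(c,'s5',290,150,130,100,6)
c=shot('top','t5');crop(c,'t5',260,160,110,90,7)
"
```

```text
t 10.62 pos [567.2 -47.3  98.1] head 8.18 zax [-7.e-04 -0.e+00 -1.e+00] F [ 0.11  0.46 -3.38] T [-0.24  0.02 -0.03] op 0.250 q [-0.29  0.5   0.39  1.88 -0.26  0.81  0.38]
tip [46.1  0.4 17.9]
```

View pics/s5.png

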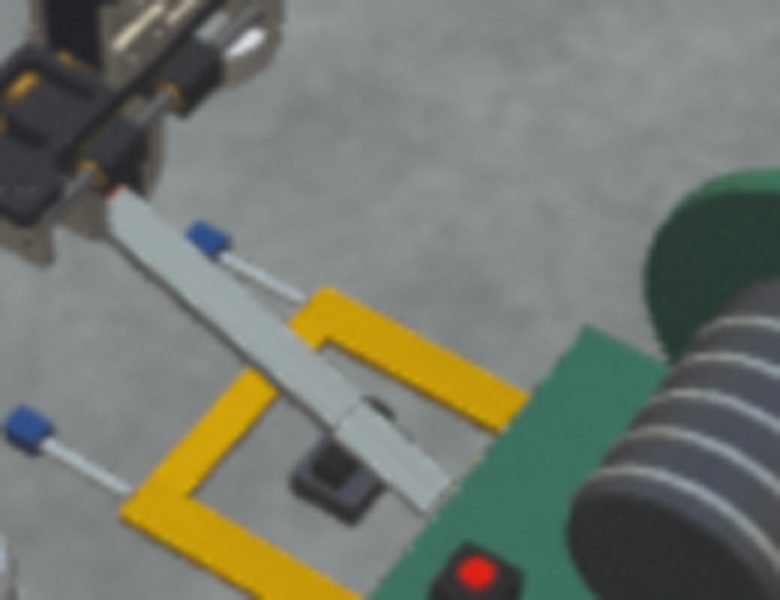

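View pics/t5.png

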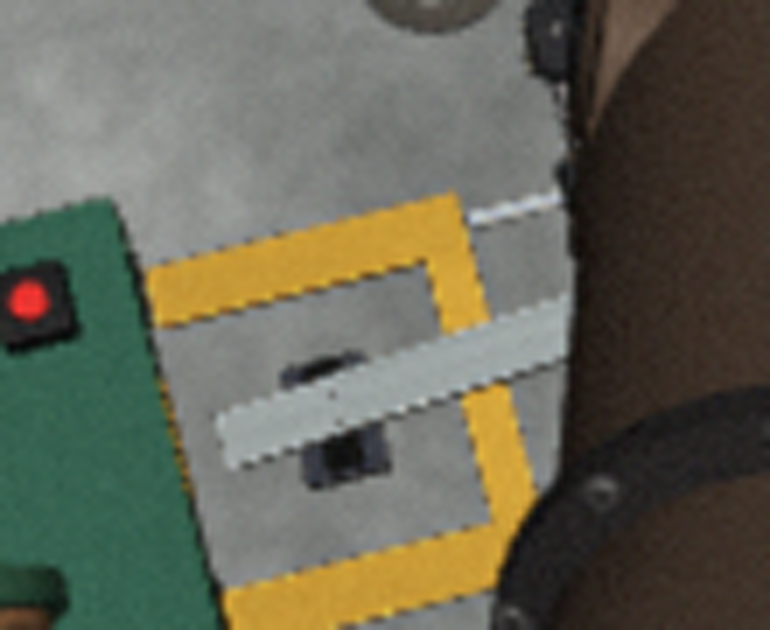

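Request:
move_arm --pt "0 -3 1.2 0" --pt "0 -6 2.5 0" --pt "0 -9 3.7 0" --pt "0 -12 5 0" --pt "0 -15 6.2 0" --pt "0 -18 7.5 0" --pt "0 -21 8.7 0" --pt "0 -24 10 0" --pt "0 -27 11 0" --pt "0 -30 12 0" --pt "0 -31 12.5 0" --pt "0 -31 12.5 0"

```text
clock: 11.77
eef_pos: [562.9, -16.0, 86.0]
eef_rot: [0.997, 0.072, -0.0, -0.0]
wrist_force: [0.5, 0.2, -3.8]
opening: 0.248
```

```bash
python3 est.py; python3 -c "
from h import *
c=shot('scene','s6');crop(c,'s6',290,150,130,100,6)
c=shot('top','t6');crop(c,'t6',260,160,110,90,7)
"
```

```text
t 11.77 pos [562.9 -16.   86. ] head 8.23 zax [-2.e-04  1.e-04 -1.e+00] F [ 0.49  0.19 -3.81] T [-0.19  0.04  0.01] op 0.248 q [-0.34  0.51  0.38  1.9  -0.26  0.78  0.33]
tip [77.6  0.3  5.8]
```

View pics/s6.png

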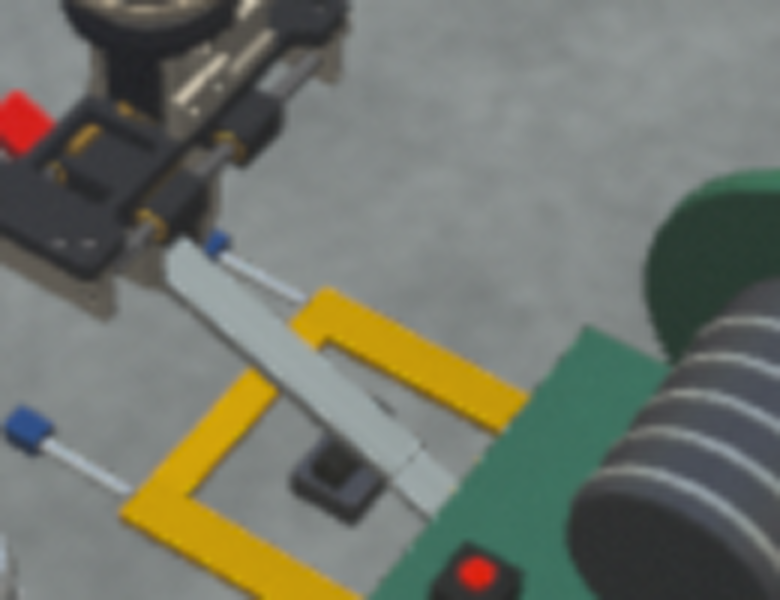

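View pics/t6.png

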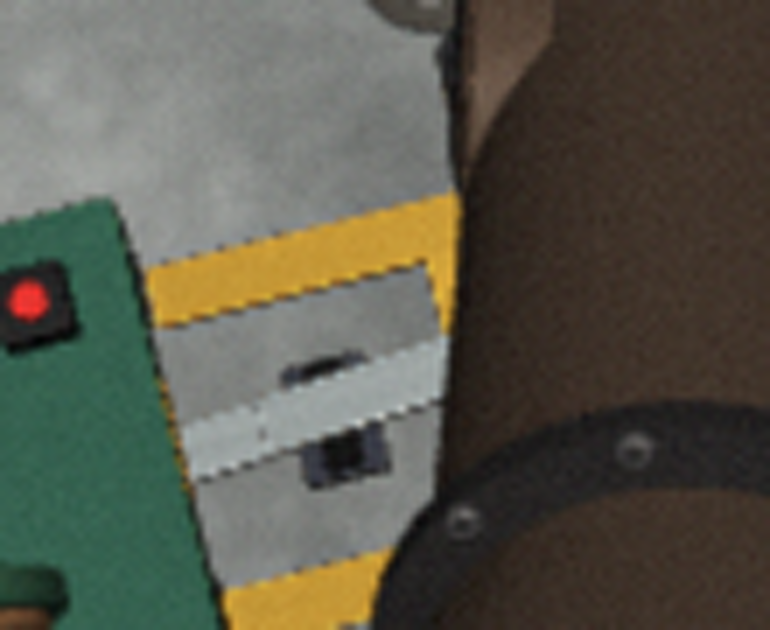

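Request:
move_arm --pt "0 0 0 0" --pt "0 0 0 0" --pt "0 0 2 0" --pt "0 0.5 4 0" --pt "0 1 6 0" --pt "0 1.5 8 0" --pt "0 2 10 0" --pt "0 2.5 12 0" --pt "0 2.5 12 0" --pt "0 2.5 12 0" --force 8

```text
clock: 12.7
eef_pos: [563.4, -19.0, 74.0]
eef_rot: [0.997, 0.071, -0.0, -0.0]
wrist_force: [-0.2, -1.2, -1.9]
opening: 0.263
```

```bash
python3 est.py
```

```text
t 12.70 pos [563.4 -19.   74. ] head 8.19 zax [-2.e-04  0.e+00 -1.e+00] F [-0.17 -1.24 -1.86] T [-0.12 -0.04 -0.02] op 0.263 q [-0.33  0.53  0.38  1.91 -0.27  0.75  0.35]
tip [74.6  0.1 -6.2]
```

Request:
move_arm --pt "0 0.3 1.5 0" --pt "0 0.6 3 0" --pt "0 1 5 0" --pt "0 1 5 0" --pt "0 1 5 0" --force 5

```text
clock: 13.12
eef_pos: [563.5, -19.9, 69.0]
eef_rot: [0.997, 0.071, -0.0, -0.0]
wrist_force: [0.3, 0.1, -1.7]
opening: 0.26
```

```bash
python3 est.py;python3 -c "
from h import *
c=shot('scene','s7');crop(c,'s7',290,150,130,100,6)"
```

```text
t 13.12 pos [563.5 -19.9  69. ] head 8.19 zax [-2.e-04  0.e+00 -1.e+00] F [ 0.25  0.15 -1.74] T [-0.04 -0.02 -0.06] op 0.260 q [-0.32  0.53  0.37  1.92 -0.28  0.74  0.35]
tip [ 73.7   0.1 -11.2]
```

View pics/s7.png

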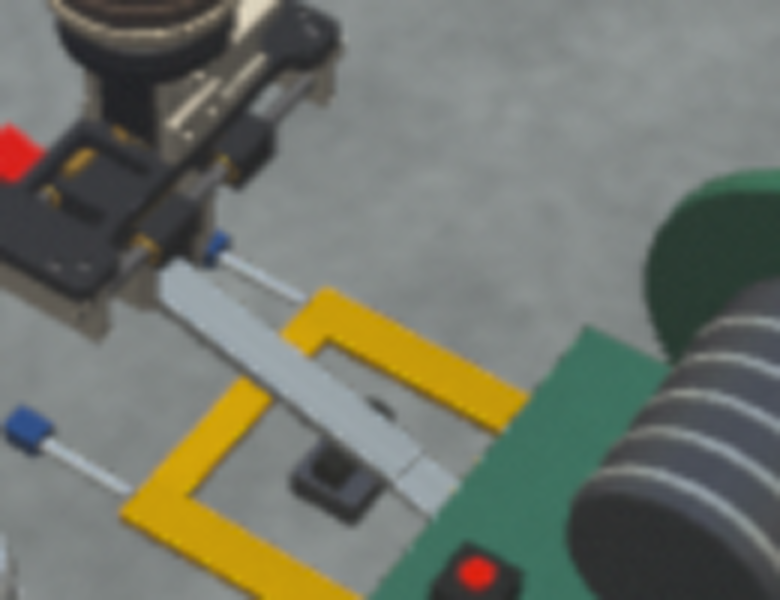

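Request:
move_arm --pt "0 0.3 1.5 0" --pt "0 0.5 2.5 0" --pt "0 0.5 2.5 0" --pt "0 0.5 2.5 0" --force 4

```text
clock: 13.5
eef_pos: [563.7, -20.5, 66.7]
eef_rot: [0.997, 0.071, 0.0, 0.0]
wrist_force: [-0.2, -0.8, -0.8]
opening: 0.262
```

Request:
move_arm --pt "0 0 0 0" --pt "0 0 0 0" --pt "0 0 0 0" --pt "0 0 0 0" --pt "0 0 0 0" --pt "0 0 0 0" --grip -0.2

```text
clock: 14.0
eef_pos: [563.6, -20.4, 66.7]
eef_rot: [0.997, 0.072, 0.0, -0.0]
wrist_force: [0.2, 0.2, -0.4]
opening: 0.399
```

```bash
python3 est.py;python3 -c "
from h import *
c=shot('scene','s8');crop(c,'s8',290,150,130,100,6)
c=shot('wrist','w8');cv2.imwrite('pics/w8.png',c['image'])"
```

```text
t 14.00 pos [563.6 -20.4  66.7] head 8.20 zax [ 1.e-04  1.e-04 -1.e+00] F [ 0.19  0.22 -0.39] T [-0.1   0.04  0.01] op 0.399 q [-0.32  0.54  0.37  1.92 -0.28  0.74  0.35]
tip [ 73.2   0.1 -13.5]
```

View pics/s8.png

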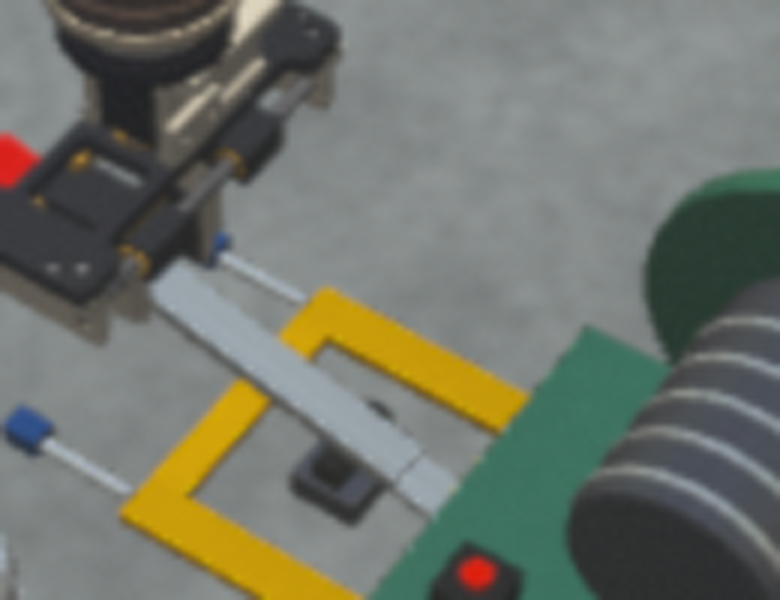

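View pics/w8.png

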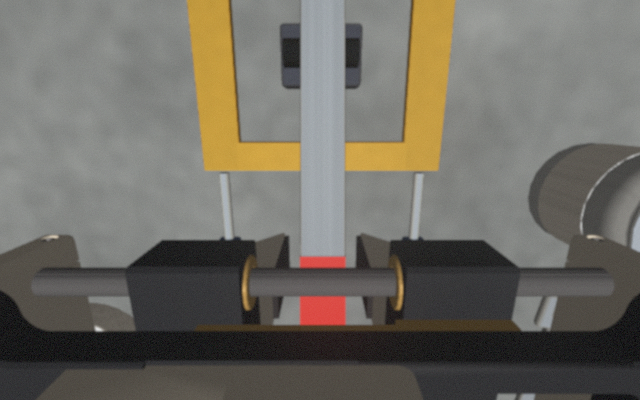

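Request:
move_arm --pt "0 6 -3 0" --pt "0 14 -5 0" --pt "0 22 -7 0" --pt "0 30 -9 0" --pt "0 38 -11 0" --pt "0 46 -12.5 0" --pt "0 54 -14 0" --pt "0 61 -15.5 0" --pt "0 68 -17 0" --pt "0 68 -17 0" --pt "0 68 -17 0"

```text
clock: 15.02
eef_pos: [573.4, -88.2, 83.7]
eef_rot: [0.997, 0.071, 0.0, -0.0]
wrist_force: [0.7, 1.2, -0.1]
opening: 0.402
```

```bash
python3 est.py;python3 -c "
from h import *
c=shot('scene','s9');crop(c,'s9',240,90,195,150,4)
c=shot('wrist','w9');cv2.imwrite('pics/w9.png',c['image'])"
```

```text
t 15.02 pos [573.4 -88.2  83.7] head 8.16 zax [ 2.e-04  0.e+00 -1.e+00] F [ 0.72  1.25 -0.12] T [-0.05  0.02  0.  ] op 0.402 q [-0.21  0.54  0.38  1.86 -0.27  0.79  0.46]
tip [4.7 0.  3.5]
```

View pics/s9.png

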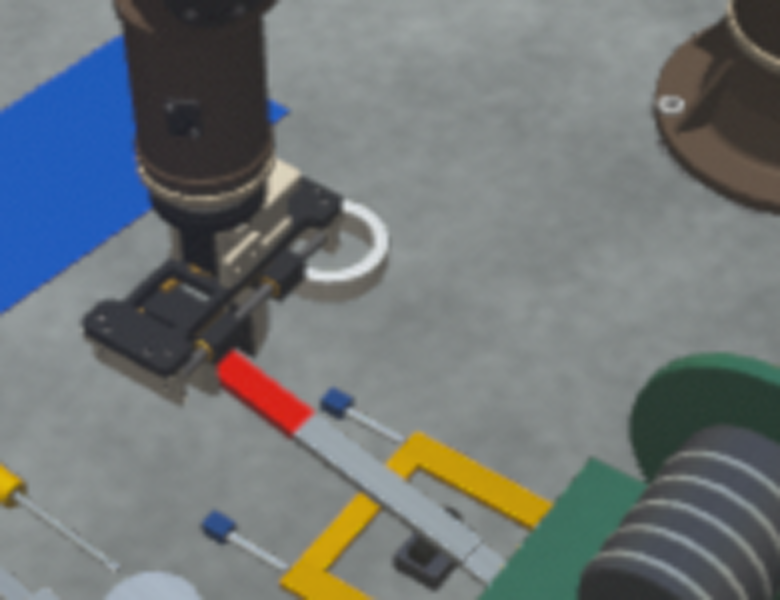

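View pics/w9.png

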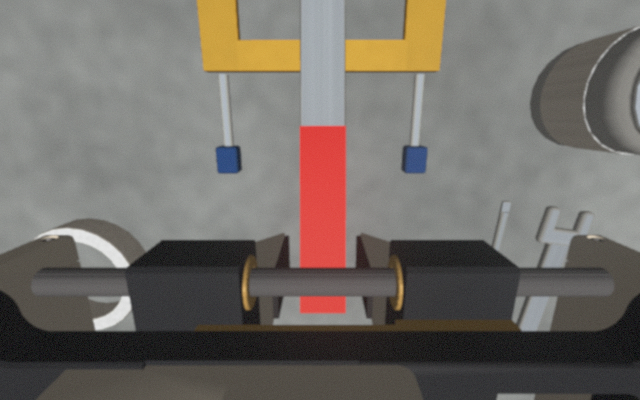

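Request:
move_arm --pt "0 0 0 0" --pt "0 0 0 0" --pt "0 0 0 0" --pt "0 0 0 0" --pt "0 0.5 2 0" --pt "0 1 4 0" --pt "0 1.6 6 0" --pt "0 2.1 8 0" --pt "0 2.6 10 0" --pt "0 3 12 0" --pt "0 3.5 14 0" --pt "0 3.5 14 0" --grip -1 --force 40

```text
clock: 16.12
eef_pos: [573.9, -90.5, 69.5]
eef_rot: [0.997, 0.072, 0.0, -0.0]
wrist_force: [-0.9, 5.1, 5.2]
opening: 0.251
```

```bash
python3 est.py;python3 -c "
from h import *
c=shot('scene','s10');crop(c,'s10',290,150,130,100,6)
c=shot('wrist','w10')
c=shot('top','t10');crop(c,'t10',230,160,130,100,6)"
```

```text
t 16.12 pos [573.9 -90.5  69.5] head 8.22 zax [-1.e-04  9.e-04 -1.e+00] F [-0.94  5.13  5.2 ] T [ 1.44  0.31 -0.01] op 0.251 q [-0.19  0.56  0.37  1.87 -0.28  0.76  0.47]
tip [  2.3   0.1 -10.7]
```

View pics/s10.png

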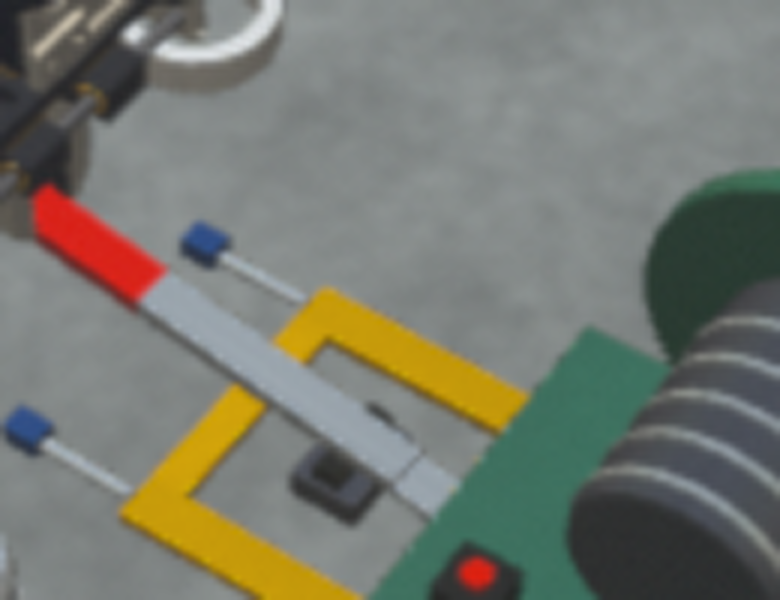

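View pics/t10.png

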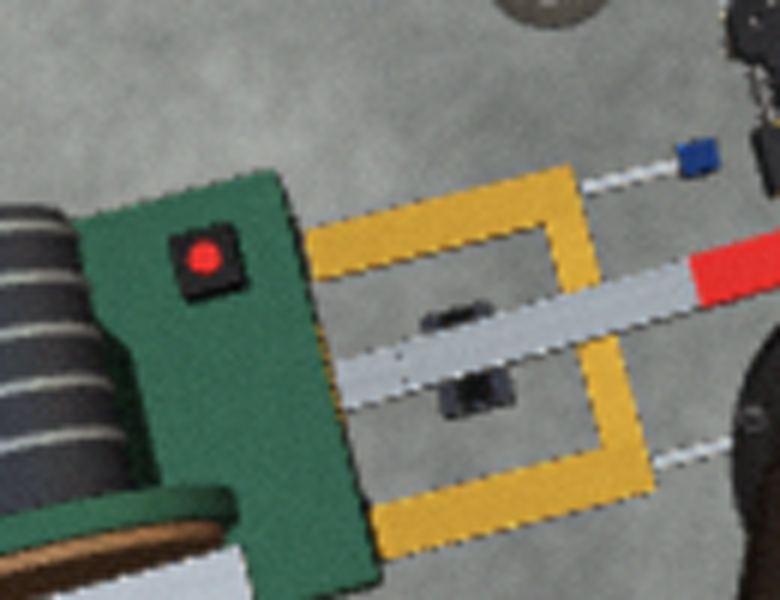

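Request:
move_arm --pt "0 -0.5 1.5 0" --pt "0 -1 3 0" --pt "0 -1 4.5 0" --pt "0 -1 6 0" --pt "0 -1 7.5 0" --pt "0 -1 9 0" --pt "0 -1 10 0" --pt "0 -1 10 0"

```text
clock: 16.93
eef_pos: [574.5, -92.1, 60.4]
eef_rot: [0.997, 0.071, 0.001, 0.001]
wrist_force: [-0.5, -0.8, 10.0]
opening: 0.255
```

```bash
python3 est.py;python3 -c "
from h import *
c=shot('scene','s11');crop(c,'s11',290,150,130,100,6)
"
```

```text
t 16.93 pos [574.5 -92.1  60.4] head 8.12 zax [ 0.0022 -0.0018 -1.    ] F [-0.54 -0.79  9.97] T [-0.02  0.26  0.05] op 0.255 q [-0.19  0.57  0.37  1.88 -0.29  0.74  0.48]
tip [  0.6  -0.7 -19.8]
```

View pics/s11.png

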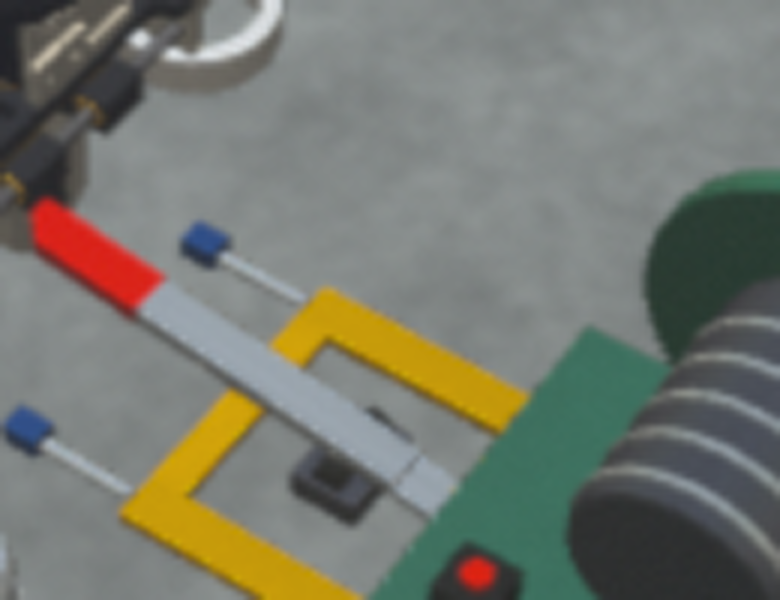

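Request:
move_arm --pt "0 0.2 1.5 0" --pt "0 0.4 3 0" --pt "0 0.6 4.5 0" --pt "0 0.8 6 0" --pt "0 0.8 7 0" --pt "0 0.8 7 0"

```text
clock: 17.48
eef_pos: [574.9, -93.1, 53.6]
eef_rot: [0.997, 0.071, 0.001, 0.001]
wrist_force: [-0.9, -1.5, 11.7]
opening: 0.255
```

View pics/s12.png

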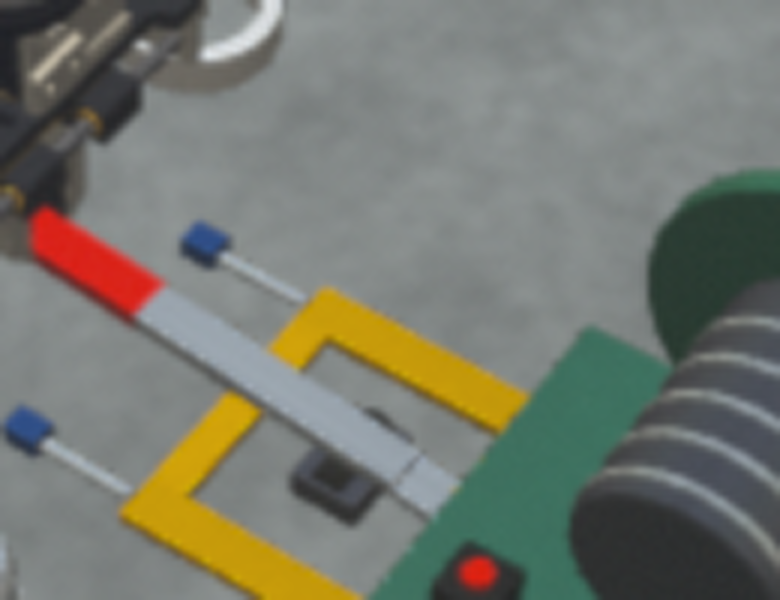

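Request:
move_arm --pt "0 0.1 1.3 0" --pt "0 0.2 2.6 0" --pt "0 0.3 4 0" --pt "0 0.4 5.3 0" --pt "0 0.5 6.6 0" --pt "0 0.6 8 0" --pt "0 0.7 9.3 0" --pt "0 0.8 10.5 0" --pt "0 0.8 10.5 0"

```text
clock: 18.28
eef_pos: [575.1, -94.4, 43.2]
eef_rot: [0.998, 0.071, 0.001, 0.001]
wrist_force: [0.1, -2.9, 12.0]
opening: 0.254
```

```bash
python3 look.py 13
```

```text
t 18.28 pos [575.1 -94.4  43.2] head 8.10 zax [ 0.0031 -0.0025 -1.    ] F [ 0.09 -2.93 12.02] T [-0.37  0.24  0.05] op 0.254 q [-0.18  0.59  0.35  1.89 -0.3   0.71  0.49]
switch [ 0.7  -0.58] 0.997
rear disc/back [1.29 0.11] 0.976
fork corner [-2.64  3.57] 0.749
rearcorner [0.16 0.05] 0.983
```

View pics/s13.png

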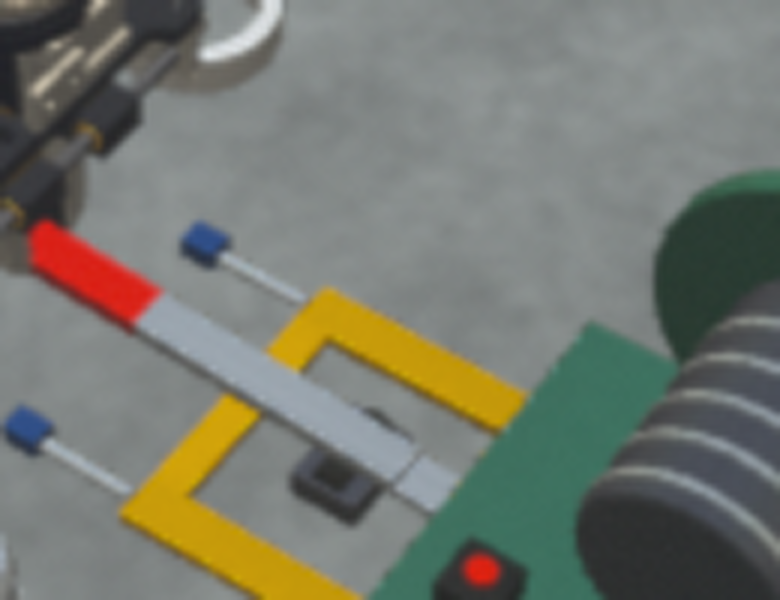

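```bash
cat >> look.py <<'E'
y=1.738;d=np.array([np.cos(y),np.sin(y),0]);l=np.array([-d[1],d[0],0]);F=np.array([538.5,150,0]);rear=F+d*240
r0={'switch':back(a,(370,246),72),'disc':back(a,(450,225),200)}
for th in(.01,.02,.03,.037,.045):
    R=Ro.from_rotvec(l*(-th)).as_matrix()
    if (R@(-d))[2]<0:R=R.T
    print(th,{k:(proj(a,rear+R@(v-rear))-proj(a,v))[0].round(2) for k,v in r0.items()})
E
python3 look.py 13b
```

```text
t 18.33 pos [575.2 -94.3  43.3] head 8.10 zax [ 0.0031 -0.0025 -1.    ] F [-1.22 -2.46 11.32] T [-0.37  0.19  0.1 ] op 0.254 q [-0.18  0.59  0.35  1.89 -0.3   0.71  0.49]
switch [ 0.72 -0.61] 0.997
rear disc/back [1.27 0.1 ] 0.976
fork corner fail
rearcorner [0.14 0.07] 0.983
0.01 {'switch': array([ 0.29, -0.31]), 'disc': array([0.83, 0.29])}
0.02 {'switch': array([ 0.59, -0.62]), 'disc': array([1.67, 0.58])}
0.03 {'switch': array([ 0.9 , -0.93]), 'disc': array([2.5 , 0.89])}
0.037 {'switch': array([ 1.11, -1.14]), 'disc': array([3.09, 1.1 ])}
0.045 {'switch': array([ 1.37, -1.38]), 'disc': array([3.75, 1.35])}
```

Request:
move_arm --pt "0 0.2 1.2 0" --pt "0 0.3 2.4 0" --pt "0 0.4 3.6 0" --pt "0 0.5 4.8 0" --pt "0 0.6 6 0" --pt "0 0.7 7.5 0" --pt "0 0.7 7.5 0"

```text
clock: 18.97
eef_pos: [575.2, -94.8, 35.7]
eef_rot: [0.997, 0.071, 0.001, 0.001]
wrist_force: [-0.7, -2.2, 12.0]
opening: 0.254
```

```bash
python3 look.py 14
```

```text
t 18.97 pos [575.2 -94.8  35.7] head 8.11 zax [ 0.0029 -0.0022 -1.    ] F [-0.72 -2.2  12.01] T [-0.25  0.26  0.06] op 0.254 q [-0.17  0.61  0.35  1.89 -0.31  0.69  0.5 ]
switch [ 1.   -0.92] 0.994
rear disc/back [2.04 0.06] 0.988
fork corner fail
rearcorner [0.09 0.24] 0.972
0.01 {'switch': array([ 0.29, -0.31]), 'disc': array([0.83, 0.29])}
0.02 {'switch': array([ 0.59, -0.62]), 'disc': array([1.67, 0.58])}
0.03 {'switch': array([ 0.9 , -0.93]), 'disc': array([2.5 , 0.89])}
0.037 {'switch': array([ 1.11, -1.14]), 'disc': array([3.09, 1.1 ])}
0.045 {'switch': array([ 1.37, -1.38]), 'disc': array([3.75, 1.35])}
```

View pics/s14.png

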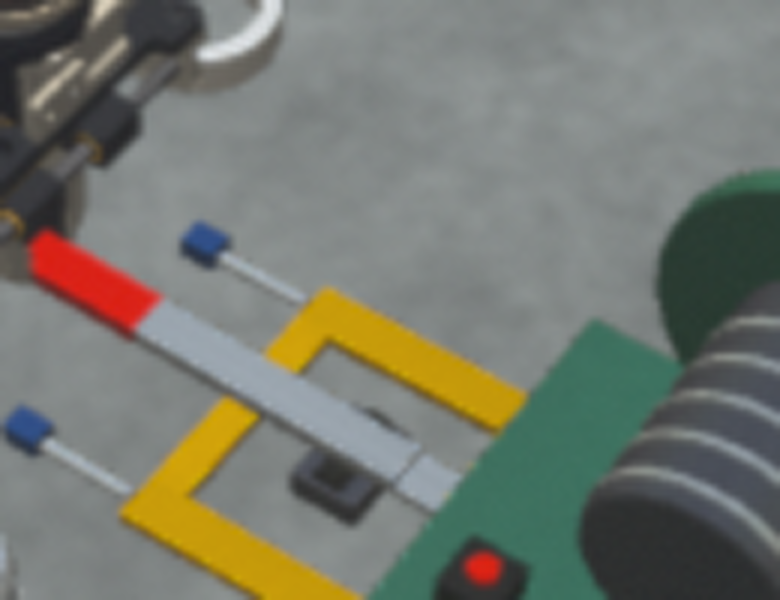

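Tilt is about 0.031 and the fork hasn't moved yet. I'll use small increments from here.

Request:
move_arm --pt "0 0 1 0" --pt "0 0.1 2 0" --pt "0 0.2 3.2 0" --pt "0 0.2 3.2 0" --pt "0 0.2 3.2 0"

```text
clock: 19.43
eef_pos: [575.3, -94.9, 32.8]
eef_rot: [0.997, 0.071, 0.001, 0.001]
wrist_force: [-1.2, -2.2, 15.3]
opening: 0.256
```

```bash
python3 look.py 15 | head -4
```

```text
t 19.43 pos [575.3 -94.9  32.8] head 8.11 zax [ 0.0031 -0.002  -1.    ] F [-1.21 -2.18 15.27] T [-0.13  0.38  0.05] op 0.256 q [-0.17  0.61  0.35  1.89 -0.31  0.69  0.5 ]
switch [ 1.03 -0.94] 0.992
rear disc/back [2.06 0.05] 0.987
fork corner [-3.13  5.17] 0.602
```

View pics/s15.png

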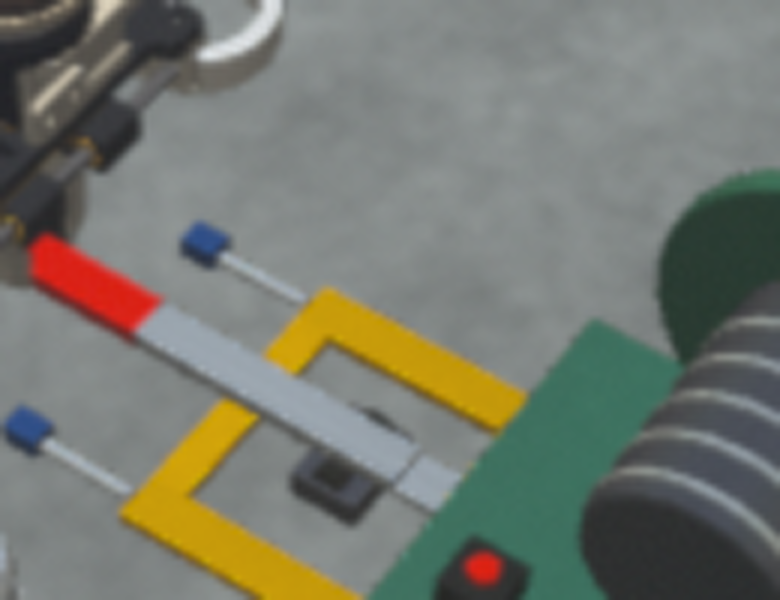

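```bash
python3 -c "
from h import *
c=load('s15');cv2.imwrite('pics/full15.png',c['image'])
c=shot('top','t15');cv2.imwrite('pics/t15.png',c['image']);state()
c=shot('wrist','w15');cv2.imwrite('pics/w15.png',c['image'])"
```

```text
t 19.53 pos [575.3 -94.9  32.8] head 8.11 zax [ 0.0031 -0.0021 -1.    ] F [-1.66 -0.4  15.21] T [-0.12  0.46  0.06] op 0.252 q [-0.17  0.61  0.35  1.89 -0.31  0.69  0.5 ]
```

View pics/full15.png

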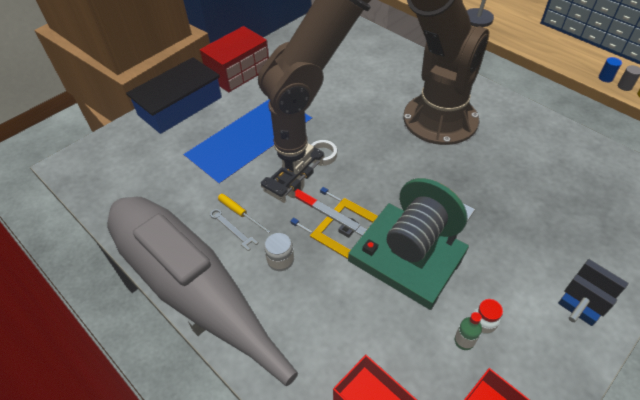

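View pics/t15.png

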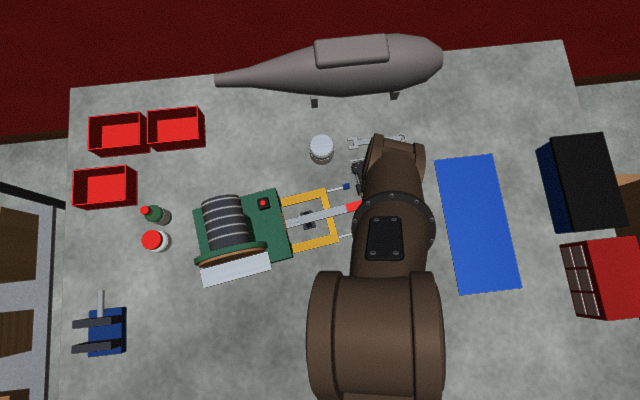

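View pics/w15.png

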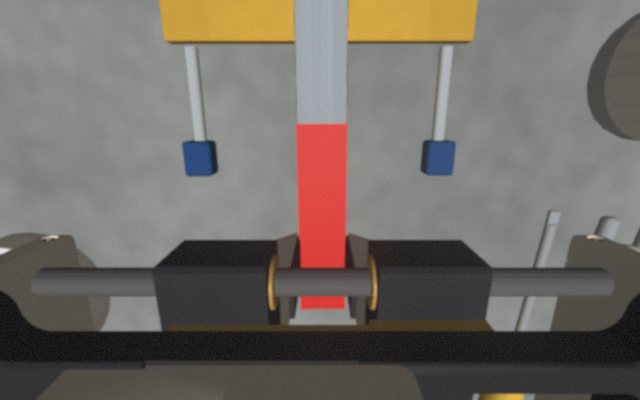

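Request:
move_arm --pt "0 0 1 0" --pt "0 0 2 0" --pt "0 0 2.5 0" --pt "0 0 2.5 0" --pt "0 0 2.5 0"

```text
clock: 20.0
eef_pos: [575.4, -94.8, 30.4]
eef_rot: [0.997, 0.071, 0.002, 0.001]
wrist_force: [-1.6, -1.5, 14.8]
opening: 0.255
```

```bash
python3 look.py 16 | head -4
```

```text
t 20.00 pos [575.4 -94.8  30.4] head 8.12 zax [ 0.0033 -0.002  -1.    ] F [-1.61 -1.52 14.8 ] T [-0.16  0.44  0.02] op 0.255 q [-0.17  0.61  0.34  1.89 -0.31  0.68  0.5 ]
switch [ 1.22 -1.14] 0.933
rear disc/back [ 2.43 -0.05] 0.932
fork corner fail
```

View pics/s16.png

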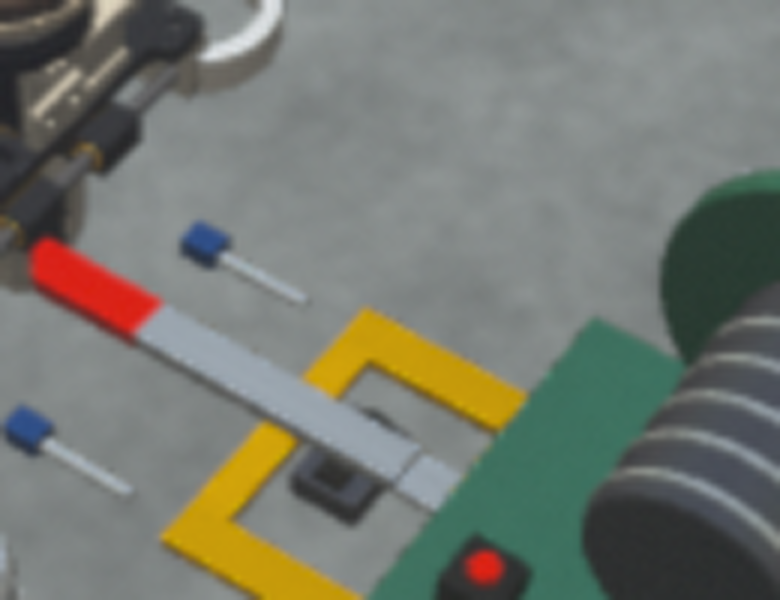

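The fork is sliding in: its corner moved from (327,290) to (368,310). I'll hold and measure.

Request:
move_arm --pt "0 0 0 0" --pt "0 0 0 0" --pt "0 0 0 0" --pt "0 0 0 0" --pt "0 0 0 0" --pt "0 0 0 0"

```text
clock: 20.55
eef_pos: [575.4, -94.8, 30.4]
eef_rot: [0.997, 0.071, 0.002, 0.001]
wrist_force: [-1.7, -1.0, 15.2]
opening: 0.254
```

```bash
python3 look.py 17 | head -4; python3 -c "
from h import *
def S(u,v,z=8,o=(290,150),k=6,n='s17'): return instand(back(load(n),(o[0]+(u+.5)/k-.5,o[1]+(v+.5)/k-.5),z))
print(S(327,290,n='s14'),S(368,310),S(165,540),S(123,512,n='s14'))"
```

```text
t 20.55 pos [575.4 -94.8  30.4] head 8.12 zax [ 0.0033 -0.002  -1.    ] F [-1.74 -0.97 15.15] T [-0.13  0.44  0.06] op 0.254 q [-0.17  0.61  0.34  1.89 -0.31  0.68  0.5 ]
switch [ 1.22 -1.13] 0.933
rear disc/back [ 2.42 -0.02] 0.932
fork corner fail
[-70.69663883  80.46509761   8.        ] [-47.495545    81.57378143   8.        ] [-46.67699148 -83.15094801   8.        ] [-71.61358031 -81.77153675   8.        ]
```

View pics/s17.png

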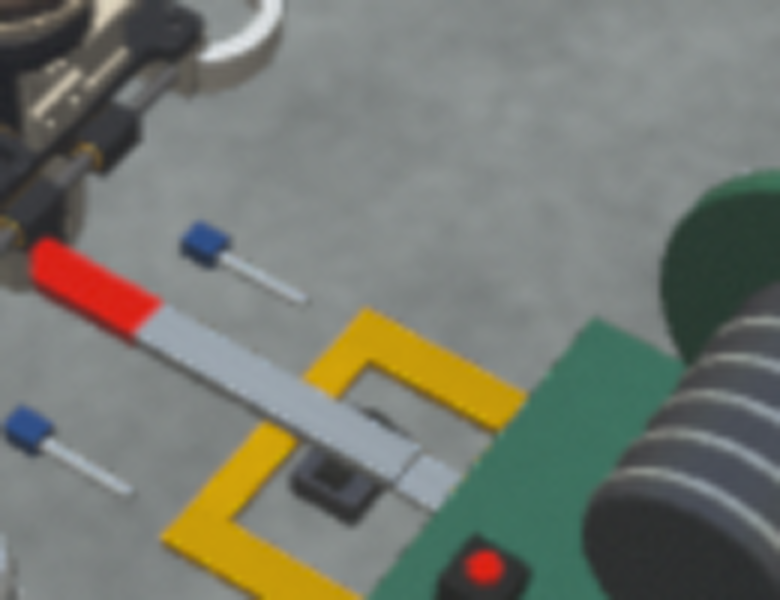

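Request:
move_arm --pt "0 0 -1 0" --pt "0 0 -2 0" --pt "0 -0.1 -3 0" --pt "0 -0.2 -4 0" --pt "0 -0.3 -5 0" --pt "0 -0.4 -6.5 0" --pt "0 -0.5 -8 0" --pt "0 -0.6 -10 0" --pt "0 -0.8 -12 0" --pt "0 -1 -14 0" --pt "0 -1.2 -16 0" --pt "0 -1.2 -16 0"

```text
clock: 21.6
eef_pos: [574.9, -94.2, 45.9]
eef_rot: [0.997, 0.071, 0.001, 0.002]
wrist_force: [0.4, -3.4, 4.7]
opening: 0.25
```

```bash
python3 look.py 18 | head -4
```

```text
t 21.60 pos [574.9 -94.2  45.9] head 8.11 zax [ 0.0028 -0.0029 -1.    ] F [ 0.42 -3.4   4.67] T [-1.07 -0.05  0.07] op 0.250 q [-0.18  0.59  0.36  1.89 -0.3   0.71  0.49]
switch [ 1.22 -1.11] 0.934
rear disc/back [2.34 0.05] 0.942
fork corner [-2.08  3.54] 0.8
```

View pics/s18.png

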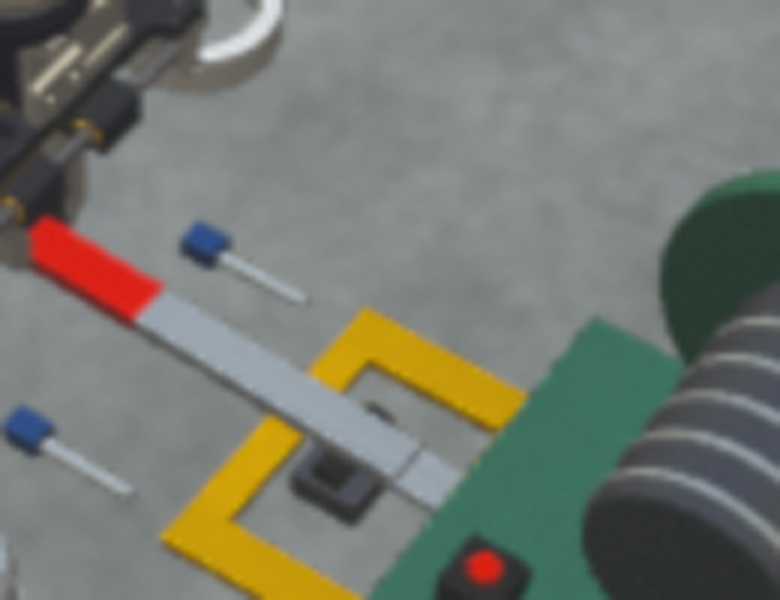

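Request:
move_arm --pt "0 -0.3 -2 0" --pt "0 -0.6 -4 0" --pt "0 -0.9 -6 0" --pt "0 -1.2 -8 0" --pt "0 -1.5 -10 0" --pt "0 -1.8 -11.5 0" --pt "0 -1.8 -11.5 0" --pt "0 -1.8 -11.5 0"

```text
clock: 22.32
eef_pos: [574.1, -93.0, 56.6]
eef_rot: [0.998, 0.07, 0.001, 0.002]
wrist_force: [1.7, -7.0, 0.1]
opening: 0.256
```

```bash
python3 look.py 19 | head -4
```

```text
t 22.32 pos [574.1 -93.   56.6] head 8.08 zax [ 0.0017 -0.0037 -1.    ] F [ 1.73 -7.03  0.09] T [-2.1  -0.42  0.06] op 0.256 q [-0.19  0.57  0.37  1.88 -0.29  0.74  0.48]
switch [ 1.19 -1.1 ] 0.946
rear disc/back [2.31 0.02] 0.956
fork corner [-2.02  1.65] 0.857
```

Request:
move_arm --pt "0 0.5 0 0" --pt "0 1 -0.3 0" --pt "0 1.5 -0.6 0" --pt "0 2 -1 0" --pt "0 2.5 -1.5 0" --pt "0 2.5 -1.5 0" --force 15

```text
clock: 22.87
eef_pos: [574.0, -92.6, 58.0]
eef_rot: [0.997, 0.071, 0.0, 0.0]
wrist_force: [2.0, -4.1, -0.2]
opening: 0.26
```

```bash
python3 look.py 20 | head -4; python3 -c "
from h import *
c=shot('top','t20');crop(c,'t20',230,160,130,100,6)"
```

```text
t 22.87 pos [574.  -92.6  58. ] head 8.18 zax [ 2.e-04 -4.e-04 -1.e+00] F [ 2.01 -4.1  -0.24] T [-1.27 -0.33 -0.08] op 0.260 q [-0.19  0.57  0.36  1.88 -0.29  0.74  0.48]
switch [ 1.2  -1.12] 0.953
rear disc/back [2.3  0.01] 0.956
fork corner [-2.68  0.88] 0.605
```

View pics/s20.png

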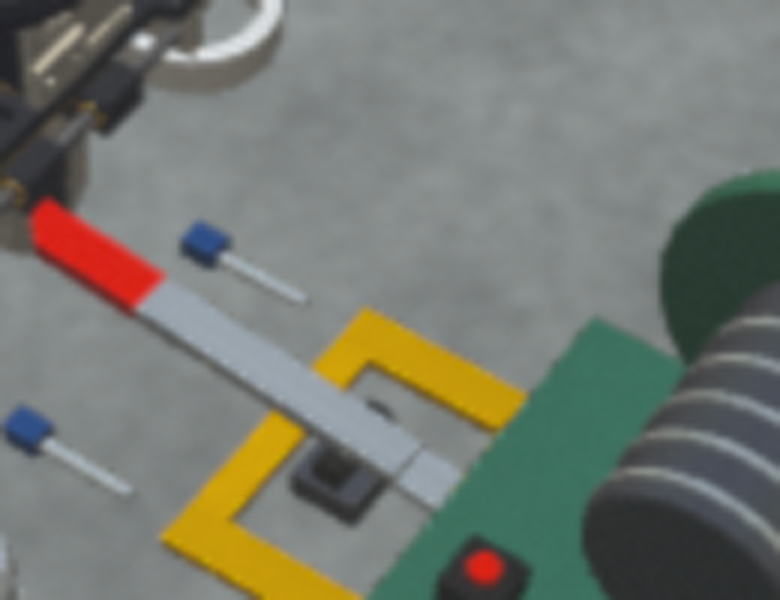

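Request:
move_arm --pt "0 0 0 0" --pt "0 0 0 0" --pt "0 0 0 0" --pt "0 0 0 0" --pt "0 0 0 0" --pt "0 0 0 0" --grip -0.2

```text
clock: 23.47
eef_pos: [573.8, -91.9, 57.9]
eef_rot: [0.997, 0.072, -0.0, -0.0]
wrist_force: [-0.5, 1.0, -0.4]
opening: 0.401
```

```bash
python3 look.py 21 | head -4; python3 -c "
from h import *
c=shot('wrist','w21');cv2.imwrite('pics/w21.png',c['image'])"
```

```text
t 23.47 pos [573.8 -91.9  57.9] head 8.22 zax [-3.e-04  3.e-04 -1.e+00] F [-0.5   1.   -0.35] T [-0.09  0.04 -0.06] op 0.401 q [-0.19  0.57  0.36  1.88 -0.29  0.74  0.48]
switch [ 1.21 -1.12] 0.951
rear disc/back [2.29 0.02] 0.956
fork corner [-2.67  1.02] 0.592
```

View pics/w21.png

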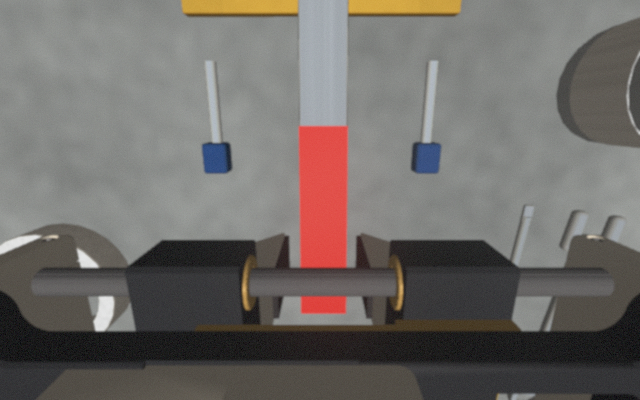

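View pics/s21.png

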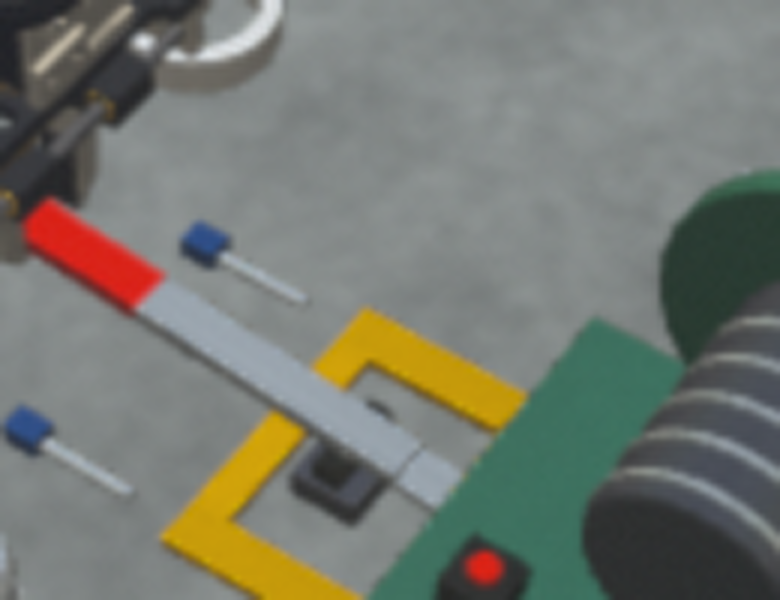

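Request:
move_arm --pt "0 -6 1 0" --pt "0 -14 2.5 0" --pt "0 -22 4 0" --pt "0 -30 5.5 0" --pt "0 -38 7 0" --pt "0 -46 8.5 0" --pt "0 -54 9.5 0" --pt "0 -62 11 0" --pt "0 -68 12 0" --pt "0 -68 12 0" --pt "0 -68 12 0"

```text
clock: 24.48
eef_pos: [564.2, -24.6, 46.0]
eef_rot: [0.997, 0.072, -0.0, 0.0]
wrist_force: [0.3, -0.8, 0.4]
opening: 0.397
```

Request:
move_arm --pt "0 0 0 0" --pt "0 0 0 0" --pt "0 0 0 0" --pt "0 0 0 0" --pt "0 0 0 0" --pt "0 0 -1 0" --pt "0 0 -2 0" --pt "0 0 -3 0" --pt "0 0 -4 0" --pt "0 0 -5 0" --pt "0 0 -6 0" --pt "0 0 -6 0" --grip -1 --force 8

```text
clock: 25.48
eef_pos: [564.0, -24.5, 52.0]
eef_rot: [0.997, 0.072, -0.0, -0.0]
wrist_force: [-0.2, 0.4, -2.5]
opening: 0.256
```

```bash
python3 look.py 22 | head -4; python3 -c "
from h import *
c=shot('wrist','w22');cv2.imwrite('pics/w22.png',c['image'])"
```

```text
t 25.48 pos [564.  -24.5  52. ] head 8.23 zax [-5.e-04  4.e-04 -1.e+00] F [-0.19  0.38 -2.55] T [-0.1   0.03 -0.02] op 0.256 q [-0.31  0.56  0.36  1.92 -0.3   0.71  0.37]
switch [ 1.19 -1.1 ] 0.945
rear disc/back [2.31 0.02] 0.962
fork corner [0.18 1.73] 0.909
```

View pics/w22.png

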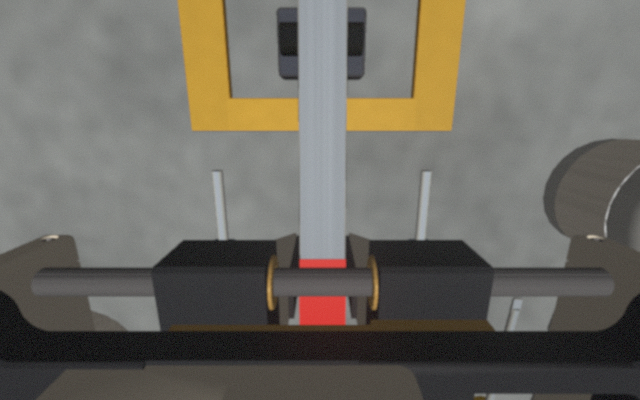

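View pics/s22.png

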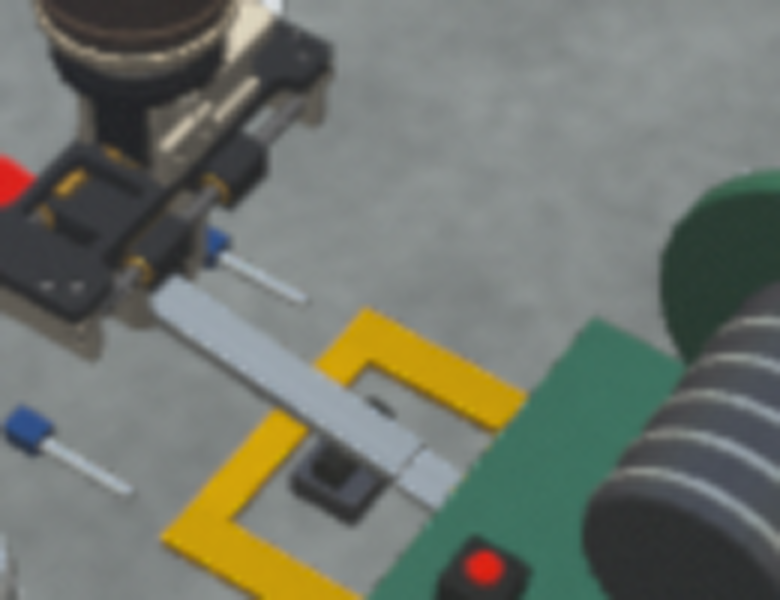

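Request:
move_arm --pt "0 0 -1 0" --pt "0 0 -2 0" --pt "0 0 -3 0" --pt "0 0 -3 0"

```text
clock: 25.92
eef_pos: [564.3, -24.9, 55.2]
eef_rot: [0.997, 0.072, 0.0, -0.0]
wrist_force: [-0.5, -0.9, -3.3]
opening: 0.263
```

Request:
move_arm --pt "0 0 0 0" --pt "0 0 0 0" --pt "0 0 0 0" --pt "0 3 -1 0" --pt "0 7 -2 0" --pt "0 12 -3.5 0" --pt "0 18 -5 0" --pt "0 24 -6.5 0" --pt "0 31 -8.5 0" --pt "0 38 -10.5 0" --pt "0 45 -12.5 0" --pt "0 50 -14 0" --force 60

```text
clock: 26.92
eef_pos: [571.6, -75.8, 69.4]
eef_rot: [0.997, 0.071, 0.0, 0.0]
wrist_force: [0.6, -0.1, -3.6]
opening: 0.254
```

```bash
python3 look.py 23 | head -4; python3 -c "
from h import *
c=shot('top','t23');crop(c,'t23',230,150,180,110,4.4)"
```

```text
t 26.92 pos [571.6 -75.8  69.4] head 8.14 zax [ 4.e-04 -4.e-04 -1.e+00] F [ 0.57 -0.05 -3.58] T [-0.35  0.08  0.  ] op 0.254 q [-0.22  0.55  0.37  1.88 -0.28  0.76  0.45]
switch [ 1.2 -1.1] 0.946
rear disc/back [2.31 0.03] 0.961
fork corner fail
```

View pics/t23.png

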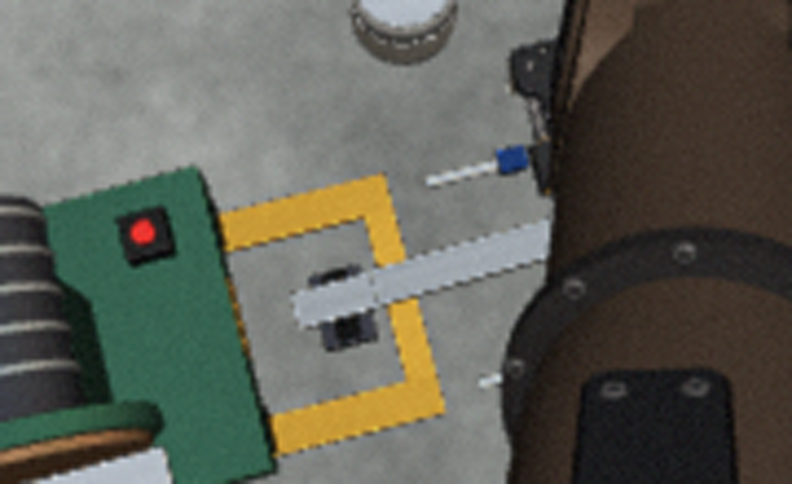

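View pics/s23.png

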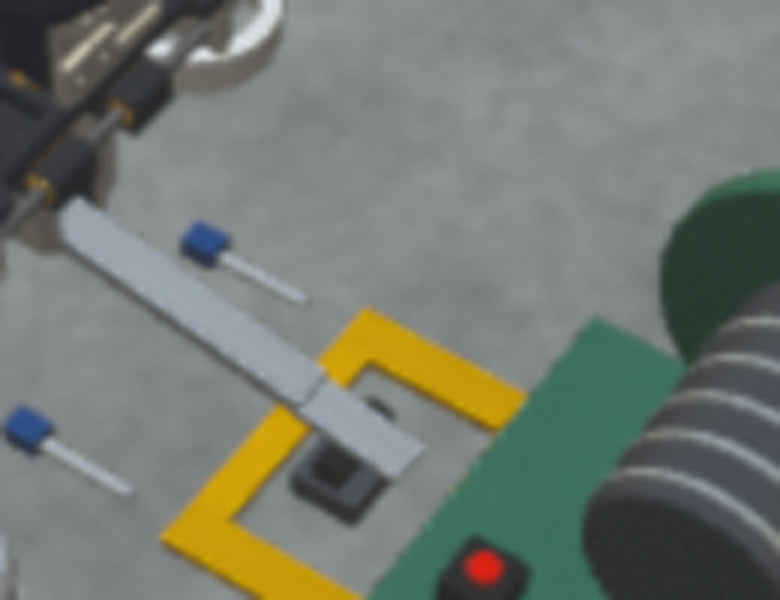

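Request:
move_arm --pt "0 2 -15 0" --pt "0 5 -40 0" --pt "0 8 -65 0" --pt "0 10 -85 0" --pt "0 10 -100 0" --pt "0 10 -110 0" --pt "0 10 -110 0"

```text
clock: 27.6
eef_pos: [573.9, -84.1, 180.9]
eef_rot: [0.997, 0.072, 0.002, -0.0]
wrist_force: [0.5, 0.5, -4.3]
opening: 0.257
```

```bash
python3 -c "
from h import *
to([442.5,-401,180],-89.7)"
```

```text
t 27.60 pos [573.9 -84.1 180.9] head 8.22 zax [ 3.2e-03  3.0e-04 -1.0e+00] F [ 0.55  0.51 -4.35] T [-0.25 -0.01 -0.07] op 0.257 q [-0.26  0.42  0.43  1.77 -0.21  0.99  0.4 ]
shift [-175.4  294.8    0.4] turn 97.9
```

Request:
move_arm --pt "-5 8 0 2" --pt "-11 19 0 5" --pt "-18 31 0 9" --pt "-26 43 0 13" --pt "-33 55 0 17" --pt "-40 67 0 21" --pt "-47 79 0 25" --pt "-54 91 0 29" --pt "-61 103 0 33" --pt "-69 116 0 37" --pt "-76 128 0 41" --pt "-83 140 0 45"

```text
clock: 28.6
eef_pos: [508.6, -236.4, 177.8]
eef_rot: [0.948, -0.32, -0.001, 0.0]
wrist_force: [0.3, -0.5, -4.0]
opening: 0.252
```

```bash
python3 -c "
from h import *
to([442.5,-401,180],-89.7)"
```

```text
t 28.60 pos [ 508.6 -236.4  177.8] head -37.27 zax [-0.0024  0.     -1.    ] F [ 0.3  -0.47 -3.97] T [-0.21  0.2  -0.05] op 0.252 q [-0.14  0.43  0.66  1.83 -0.31  0.99  0.  ]
shift [ 47.1 171.   -2.1] turn 52.4
```

Request:
move_arm --pt "4 14 0 4.5" --pt "8 29 0 9" --pt "12 44 0 13.5" --pt "16 59 0 18" --pt "20 74 0 22.5" --pt "24 89 0 27" --pt "29 104 0 31.5" --pt "33 119 0 36" --pt "37 134 0 40.5" --pt "41 148 0 45" --pt "45 161 0 49" --pt "47 170 0 52.4"

```text
clock: 29.6
eef_pos: [443.8, -400.9, 177.9]
eef_rot: [0.709, -0.706, -0.001, 0.001]
wrist_force: [0.0, -0.0, -3.2]
opening: 0.254
```

Request:
move_arm --pt "0 0 10 0" --pt "0 0 30 0" --pt "0 0 50 0" --pt "0 0 70 0" --pt "0 0 85 0" --pt "0 0 95 0" --pt "0 0 100 0" --pt "0 0 100 0"

```text
clock: 30.27
eef_pos: [445.5, -398.3, 77.5]
eef_rot: [0.712, -0.702, -0.001, 0.0]
wrist_force: [-0.6, 0.7, -2.6]
opening: 0.254
```

```bash
python3 -c "
from h import *
to([442.5,-401,70],-89.7)
c=shot('scene','s24');crop(c,'s24',160,60,180,130,4.4)
c=shot('wrist','w24');cv2.imwrite('pics/w24.png',c['image'])"
```

```text
t 30.27 pos [ 445.5 -398.3   77.5] head -89.21 zax [-0.0021  0.0013 -1.    ] F [-0.57  0.68 -2.63] T [-0.01  0.27 -0.05] op 0.254 q [ 0.12  0.67  0.79  1.84 -0.6   0.89 -0.35]
shift [2.7 3.  7.5] turn 0.5
```

View pics/s24.png

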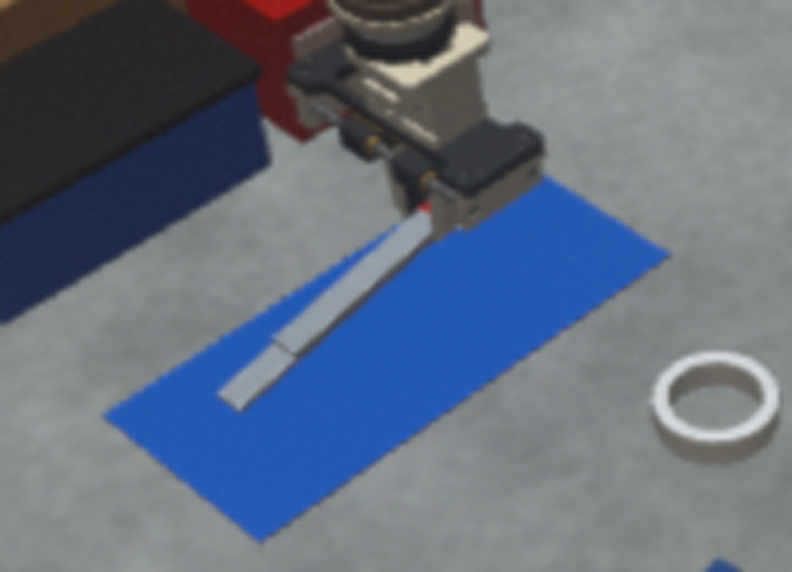

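View pics/w24.png

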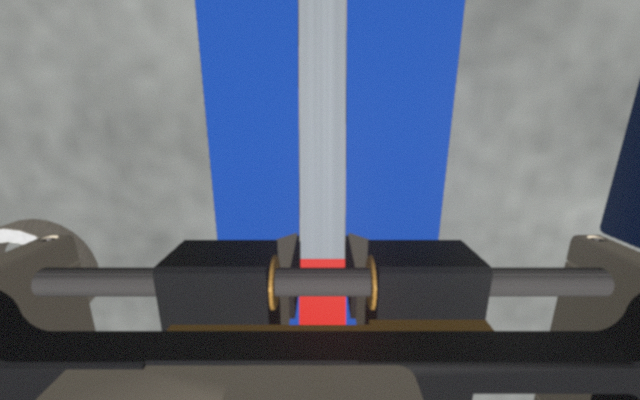

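Request:
move_arm --pt "1 1 5 0" --pt "2 2 10 0" --pt "2 2 15 0" --pt "2 2 20 0" --pt "2 2 24 0" --pt "2 2 24 0"

```text
clock: 30.87
eef_pos: [444.1, -400.5, 54.0]
eef_rot: [0.712, -0.702, -0.001, 0.0]
wrist_force: [0.1, 0.4, -2.9]
opening: 0.252
```

Request:
move_arm --pt "0 0 0 0" --pt "0 0 0 0" --pt "0 0 0 0" --pt "0 0 5 0" --pt "0 1 10 0" --pt "0 2 15 0" --pt "0 3 20 0" --pt "0 4 25 0" --pt "0 4.5 30 0" --pt "0 5 35 0" --pt "0 5 38 0" --pt "0 5 38 0" --force 6

```text
clock: 31.87
eef_pos: [439.0, -400.8, 16.2]
eef_rot: [0.712, -0.702, -0.001, 0.0]
wrist_force: [-0.4, -0.2, -1.6]
opening: 0.259
```

```bash
python3 -c "
from h import *
to([442.5,-401,6],-89.7)
c=shot('scene','s25');crop(c,'s25',160,60,180,130,4.4)"
```

```text
t 31.87 pos [ 439.  -400.8   16.2] head -89.22 zax [-1.e-03  7.e-04 -1.e+00] F [-0.37 -0.22 -1.55] T [-0.14  0.27 -0.  ] op 0.259 q [ 0.18  0.74  0.72  1.89 -0.68  0.78 -0.28]
shift [ 0.2 -3.5 10.2] turn 0.5
```

View pics/s25.png

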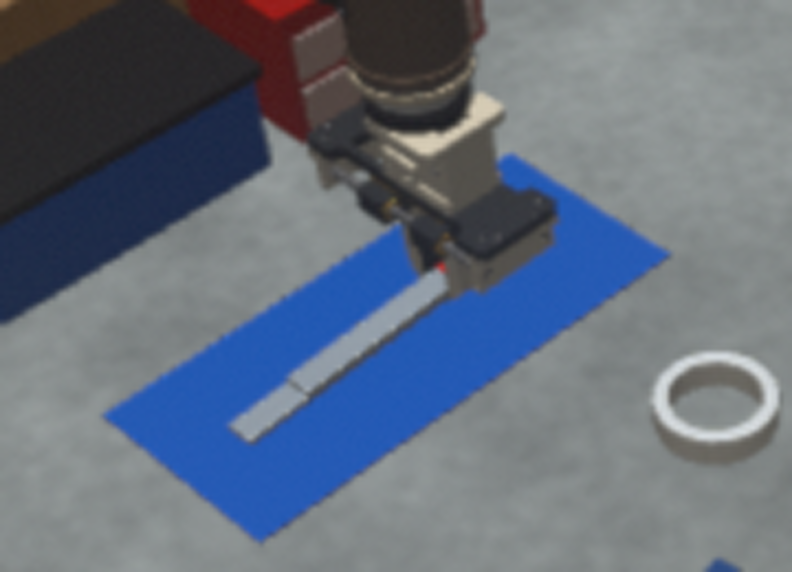

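Request:
move_arm --pt "0 0 3 0" --pt "0 0 6 0" --pt "0 0 9 0" --pt "0 0 11 0" --pt "0 0 11 0"

```text
clock: 32.33
eef_pos: [439.4, -400.9, 5.5]
eef_rot: [0.712, -0.702, -0.0, -0.0]
wrist_force: [-0.2, -0.6, -2.7]
opening: 0.261
```

Request:
move_arm --pt "0 0 0 0" --pt "0 0 0 0" --pt "0 0 0 0" --pt "0 0 0 0" --pt "0 0 0 0" --pt "0 0 0 0" --grip 0

```text
clock: 32.83
eef_pos: [439.5, -401.1, 6.1]
eef_rot: [0.712, -0.702, 0.0, -0.0]
wrist_force: [0.3, 0.1, -0.6]
opening: 0.498
```

Request:
move_arm --pt "0 0 -10 0" --pt "0 0 -30 0" --pt "0 0 -60 0" --pt "0 0 -90 0" --pt "0 0 -130 0" --pt "0 40 -160 0" --pt "0 60 -180 0" --pt "0 60 -180 0" --pt "0 60 -180 0"

```text
clock: 33.58
eef_pos: [378.5, -402.9, 188.3]
eef_rot: [0.711, -0.703, 0.002, -0.001]
wrist_force: [0.9, 0.6, 0.1]
opening: 0.501
```

```bash
python3 look.py 26|head -4; python3 -c "
from h import *
state()
c=load('s26');crop(c,'s26b',160,60,180,130,4.4)
c=shot('wrist','w26');cv2.imwrite('pics/w26.png',c['image'])
c=shot('top','t26');cv2.imwrite('pics/t26.png',c['image'])"
```

```text
t 33.58 pos [ 378.5 -402.9  188.3] head -89.36 zax [ 0.0035 -0.0012 -1.    ] F [0.95 0.57 0.15] T [-0.07  0.15 -0.03] op 0.501 q [ 0.07  0.47  0.94  1.85 -0.44  1.04 -0.38]
switch [ 1.19 -1.1 ] 0.946
rear disc/back [2.3  0.02] 0.956
fork corner fail
t 33.63 pos [ 379.6 -401.9  187. ] head -89.24 zax [ 0.0022 -0.     -1.    ] F [-0.15 -0.5  -0.29] T [-0.02  0.11 -0.03] op 0.502 q [ 0.07  0.47  0.93  1.85 -0.44  1.04 -0.38]
```

View pics/s26b.png

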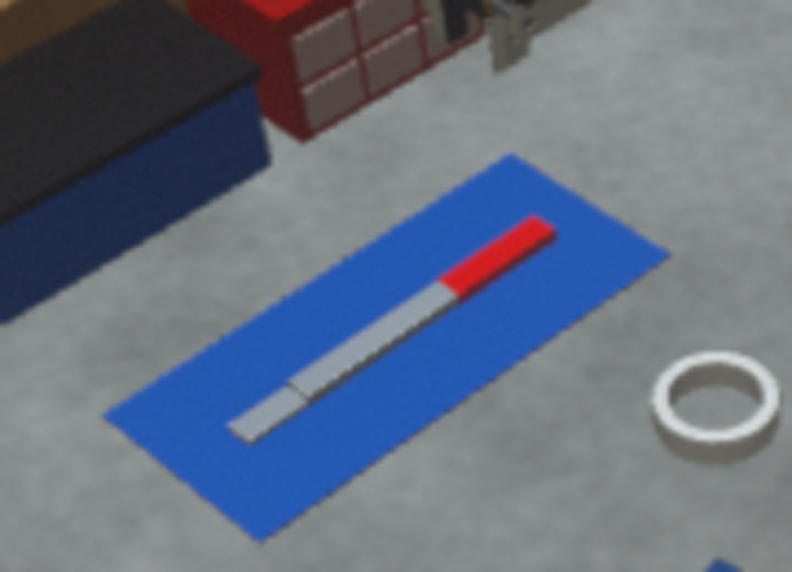

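View pics/w26.png

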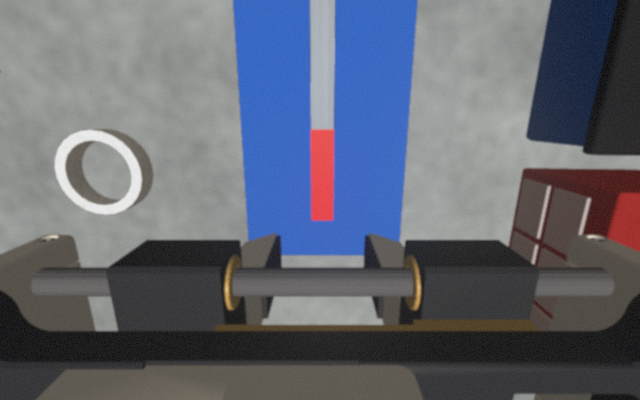

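View pics/t26.png

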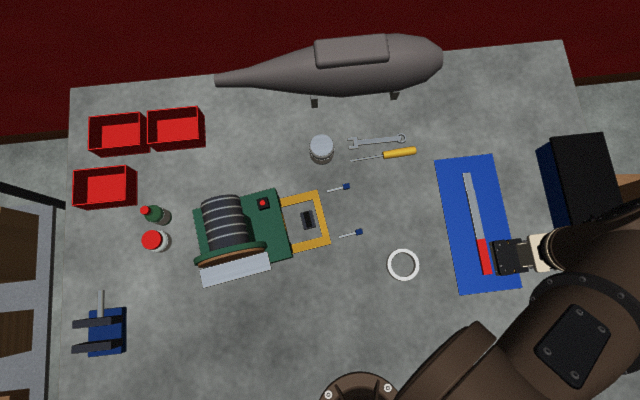

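The bar lies flat in the middle of the mat (tip at about (240,432), handle end at (545,225) in the crop). The fork is in, the sander sits tilted on it, and the other things haven't moved. I'll hand in.

```bash
python3 -c "
from station import *
print(finish_job())"
```

```text
the job is handed in; nothing more can be done
None
```

The sander's front now stands on the packing fork, the bar is back flat on the blue mat, and the job is handed in at about 34 s of the 72 s allowed.

I levered the sander up with the bar over the ridge, in small steps, until the fork slid in. Then I eased it down, drew the bar out and laid it back.

Last checks:
- **Fork:** its rear edge moved from about -71 mm to about -47 mm along the stand, against -49 mm expected for fully in. That is within the camera error.
- **Sander:** it did not move any further after it came down. Two image features disagree on the tilt: the switch gives about 0.037 rad, but the disc gives only about 0.028. Both fall within the allowed 0.025 to 0.048.
- **Bar:** it lies flat and close to the middle of the mat, judged by eye.
- **Bystanders:** in the top picture none of them appears to have moved.
- **Robot:** the gripper is open, raised clear, and touching nothing.

- **During lifting:** near the top of the lift the handle force rose from 12 to 15 N while the sander briefly stopped rising. It resumed on the next small step. My guess is that the contact shifted from the sander's front edge to the bar's tip.
- **During lowering:** at one point I was pressing the bar towards the sander with about 7 N. I eased off and saw no movement of the sander.

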